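# Carry the loaded collet tray to the vibrating table and clamp it under the wing nut

### The arm

A 7-joint arm with a two-finger parallel gripper is mounted at the origin on a cart in front of the work surface, level with it; the furniture and walls round the work are solid. World frame = base frame: x ahead of the robot, y to its left, z up, the work surface at z = 0. Lengths are in m, angles in rad, forces in N, time in s.
With the tool pointing down it reaches from about 0.425 to 1.025 m from the base axis. Payload 3.6 kg.
Tool frame: the origin (TCP) lies between the finger pads; the fingertips stand robot.nose_length ahead of it and the grasp point (between the pads) lies 11 mm behind it (robot.nose_length is the distance from the TCP to the fingertips, in m); z points along the fingers, x is the direction in which the jaws open and shut, and the axes are right-handed (so a half turn about z gives the same grasp; the last joint's range is limited). The gripper opens to 85 mm and grips with 20 to 120 N. Pads are 22 mm wide; open, the fingers measure 114 mm over their backs; the gripper's body (76 mm by 85 mm) begins 54 mm behind the grasp point. The pads swing forward as they close: fully open they stand 13 mm farther back than shut.
Start: joints at [-1.206, 0.591, 0.048, 1.609, -0.033, 0.943, -0.034], TCP at [0.32, 0.65, 0.239] pointing down, gripper open.
Joint ranges: [-2.69, 2.69], [-0.47, 2.24], [-1.27, 1.36], [0.19, 2.51], [-1.53, 4.68], [0.08, 2.07], [-3.09, 3.09]. Speed limits (rad/s): [2.57, 2.57, 3.14, 3.14, 3.14, 3.14, 3.14].

### API

Orientations are given as a unit quaternion [w, x, y, z].
In Python, from cell import sense, imaging, workorder, robot gives the robot as it stands.
- The arm moves only by the tool jog_arm, never from a script. Its argument "commands" is a list of rows, each a list of 5 numbers: the gripper command: -1 is shut, 1 is fully open, values between are in proportion, then the shift along the world's x, y, z in m, then the turn about the world's z in units of 6 degrees (1.0 is 6 degrees). In form: [[hand, x, y, z, spin], ...]. A call has 1 to 20 rows; each row shifts and turns the pose as measured when the row begins; what a row does not reach is not made up. A row lasts 1/12 s, in which the tool goes at most 41.7 mm and 7.16 degrees, less where a joint would pass 70% of its speed; a pose out of reach is approached as far as the arm can. A call with a gripper value outside its range is refused whole. The fingers move at their own pace and stop on an object; "newtons" is the grip in N (left out, the last holds). Time passes only in rows, so rows that do not move let the fingers close. It gives the time, the measured TCP pose, the force and the opening at its end, in the units of the state.
- sense(): the state, without advancing time (a new reading comes with each control period).
- imaging.read_camera(name): name is "side" or "top"; returns a dict with "image" (420x560x3 uint8, blue, green, red), "vfov" (degrees; the focal length in pixels is half the picture's height over the tangent of half this angle, whatever the lens; pixels are square), "cx", "cy" (the principal point, pixels), "R" (3x3) and "t" (3): a world point X has camera coordinates R X + t. Camera axes: x right, y down, z forward; pixel columns grow to the right and rows downward; lengths in m; the calibration is good to about 2 mm. A picture is of the moment at which its call begins. There is no depth.
- workorder.close_job(): hands the job in, once; it reports no verdict.
The state is a dict: "time": time; "joint_positions": joint angles; "joint_vel": joint speeds; "effort": joint torques, N m; "eef_pos": TCP position; "tcp_rot": TCP orientation; "contact_force": force on the tool from outside, world axes, zero at the start; "ft_torque": the same for the moment, N m; "gripper_width": finger opening in m.
Only numpy, scipy, OpenCV 4.12 (cv2) and the standard library are available. Lean on these libraries where they do the work, as an engineer would, in place of code of your own. Each camera call takes 0.05 s, during which the arm holds its last target.

### The job

Lift the parts tray by its bridge handle and carry it, level, across the vice to the blue vibrating table; set it on the deck between the rails and slide it fully home so that the slot in its lug straddles the stud under the raised red wing nut. Then spin the wing nut down, regrasping as needed, until it is snug on the lug and holds the tray. The collets and the flange must still be standing in the tray, and everything else on the bench stays where it is.

Things in the scene. Friction and masses are not known exactly. Their poses are not given: they have to be found in the camera images.
- tray: Open parts tray of grey-painted cast metal, 150 (x) x 112 (y) x 30 mm, walls and floor 4 mm; bridge handle across its middle, slotted lug at its +x end. Origin: centre of its underside, z up. 0.3 kg, loaded about 0.9 kg; load and so balance vary. The parts in it stand loose and shift or fall if it is tipped, jerked or dropped.
- handle (a point): Middle of the tray's black handle bar, 80 mm above the tray's underside, over its centre; axes as the tray. The bar runs along y, 100 mm long, 12 mm thick (x), 14 mm high, flat sides: grip it firmly (30 N or more) near the middle, closing along the tray's x. The parts below it reach 39 mm above the tray's underside.
- slot (a point): Point 93 mm from the tray's centre along its +x, 30 mm above its underside; axes as the tray. It lies on the stud's axis when the tray is fully home. The lug round it is 42 mm wide (51 mm at its flared tips), 30 mm high and ends 114 mm from the tray's centre; its slot, open to +x, is 13 mm wide, flared to about 28 mm at the mouth, and closed 89 mm from the tray's centre.
- shaker: Vibrating table, fixed: blue housing, aluminium deck 156 mm wide (y) from x = -141 to +121 mm, 60 mm above the bench. Origin: on the bench under the deck, z up, +x towards the stud. Two steel rails along x (x = -135 to +45 mm) stand 12 mm above the deck, 130 mm apart: the tray (120 mm over its handle's feet, 112 mm below them) goes between them.
- stud (a point): Point on the axis of the upright 8 mm stud on the deck's middle line, x = 85 mm from the shaker's origin, 30 mm above the deck: the height of the lug's upper face when the tray stands on the deck. Axes as the shaker. The stud ends 31 mm above this point, inside the nut.
- wing_nut: Red wing nut that always stays on the stud. Origin: centre of its underside, z up, x along the wings. Below 12 mm a hub and the washer foot. Quick thread: clockwise from above screws it down, 2 mm per rad. At the start its underside is 4 to 6 mm above the lug's height, so the lug passes under it. It stays where it is left.
- nut_grip (a point): Grip point between the nut's wings, 33 mm above its underside, axes as the nut. The wings form a flat paddle 12 mm thick (y), 48 mm long (x), 12 to 46 mm above the underside: pinch it across y, or along x on the upright wing ends. It turns freely at about 0.045 N m; once the foot bears on the lug the torque climbs 0.002 N m per newton of clamping, within tenths of a rad; 0.12 N m is snug.
- clamp_foot: Round steel washer foot under the wing nut, 27 mm across, 3.5 mm thick; it rides up and down with the nut without turning and is what presses on the lug. Origin: centre of its underside, on the stud's axis (the same point as the nut's).
- flange: Turned steel flange standing in the -x half of the tray, 64 mm across, 35 mm high. Origin: centre of its underside. About 0.34 kg, varies.
- machine_vice: Machine vice, fixed on the bench between the tray and the vibrating table: 100 (x) x 357 (y) x 112 mm high. Origin: on the bench, about its middle. Carry the tray over it.
- capstan_unit: Green tailstock, fixed on the bench behind the vice, 321 mm high; the black knobs of its capstan reach 95 mm forward (-x) of its origin and 105 mm to the right (-y), from 80 to 321 mm above the bench. Origin: on the bench, in its base. Keep the tray and the gripper clear of it.
- collet_0: Steel spring collet standing loose, nose down, in a hole of the 12 mm high blue rack in the +x half of the tray, 29 mm across, 32 mm high, 0.07 kg. Origin: centre of its underside, z up.
- collet_1: Steel spring collet standing loose, nose down, in a hole of the 12 mm high blue rack in the +x half of the tray, 29 mm across, 32 mm high, 0.07 kg. Origin: centre of its underside, z up.
- collet_2: Steel spring collet standing loose, nose down, in a hole of the 12 mm high blue rack in the +x half of the tray, 29 mm across, 32 mm high, 0.07 kg. Origin: centre of its underside, z up.
- hammer: Bystander: hammer with a wooden handle, 282 x 95 x 24 mm. Origin: centre of its underside; its length along y. Leave it alone.
- file: Bystander: flat file with a wooden handle, 280 x 24 x 24 mm. Origin: centre of its underside; its length along y. Leave it alone.
- hex_key_0: Bystander: dark hex key, 114 x 32 x 7 mm. Origin: centre of its underside; its length along y. Leave it alone.
- hex_key_1: Bystander: dark hex key, 88 x 32 x 6 mm. Origin: centre of its underside; its length along y. Leave it alone.
- spanner_17: Bystander: steel spanner, 186 x 30 x 8 mm. Origin: centre of its underside; its length along y. Leave it alone.
- screwdriver_yellow: Bystander: screwdriver with a yellow handle, 170 x 27 x 26 mm. Origin: centre of its underside; its length along y. Leave it alone.
- marker: Bystander: white and red paint marker, 128 x 14 x 14 mm. Origin: centre of its underside; its length along y. Leave it alone.
There are look-alikes about, which are no part of the job. Of the things like the flange, leave any that is purple or turquoise; of the rest the larger one is meant.

How it is judged:
On the way, in this order (a step that is already met when the one before it is completed fails the run):
1. The tray is lifted clear of the bench, level (height (world z) of tray above 0.06 m and angle between tray's own z axis and vertical below 0.15 rad), for 0.3 s.
2. The tray stands on the deck with its slot fully home round the stud (horizontal distance between slot and stud below 0.006 m and z of slot in the frame of stud between -0.004 and 0.004 m and angle between the x axis of tray and the x axis of shaker, either way round below 0.12 rad), for 0.2 s.
3. The wing nut is snug on the lug (contact force between clamp_foot and tray above 8 N), for 0.3 s.
At the end, for the whole second after the job is handed in: Tray level on the deck (3.5 degrees), its slot within 6 mm of fully home at the stud, in line with the deck within 7 degrees; the wing nut presses on the lug with over 8 N; flange and collets stand upright (17 degrees) on the tray's floor (all of step 2 and angle between tray's own z axis and vertical below 0.06 rad and contact force between clamp_foot and tray above 8 N and linear speed of tray below 0.02 m/s and angle between each of flange, collet_0, collet_1, collet_2's own z axis and vertical below 0.3 rad and z of flange in the frame of tray between -0.005 and 0.012 m and horizontal distance between each of flange, collet_0, collet_1, collet_2 and tray below 0.085 m and z of collet_0 in the frame of tray between -0.005 and 0.012 m and z of collet_1 in the frame of tray between -0.005 and 0.012 m and z of collet_2 in the frame of tray between -0.005 and 0.012 m); the robot touches nothing.
It fails at once if The tray is tipped by more than 12 degrees (angle between tray's own z axis and vertical above 0.21 rad).
It fails at once if A collet or the flange falls over (angle between any of flange, collet_0, collet_1, collet_2's own z axis and vertical above 0.6 rad).
It fails at once if A bystander is moved by more than 30 mm (distance of any of hammer, file, hex_key_0, hex_key_1, spanner_17, screwdriver_yellow, marker from where it was at the start of the episode above 0.03 m).
It also fails if it takes over 70 s, if anything falls off the work surface, if the arm or the gripper's body presses on something with over 40 N, if the wrist force passes 120 N, or if a joint passes its speed limit or range.

## Working session

There is one attempt and no reset: what is moved stays moved. The work goes in short steps, Python scripts to look and compute and a tool call to move; the robot and the scene stay as the last step left them, time stands still between calls to the robot, and variables do not carry over. Pictures are saved under pics/ and viewed, and the job is handed in when it is done.

Besides the shell and the picture viewer there is one more tool, called after ">>>" as name(argument=value, ...), one argument or row to a line, values as JSON. jog_arm: Moves the arm, as the interface text tells. Its arguments: {"type":"object","properties":{"commands":{"type":"array"},"newtons":{"type":"number"}},"required":["commands"]}

```bash
ls; mkdir -p pics; cat > h.py <<'E'
import numpy as np, cv2, json
from cell import sense, imaging, workorder, robot
def cam(n):
    c=imaging.read_camera(n); c['f']=c['image'].shape[0]/2/np.tan(np.radians(c['vfov'])/2); c['R']=np.array(c['R']);c['t']=np.array(c['t']); return c
def proj(c,X):
    p=c['R']@np.array(X)+c['t']; return p[0]/p[2]*c['f']+c['cx'],p[1]/p[2]*c['f']+c['cy']
def ray(c,u,v):
    d=c['R'].T@np.array([(u-c['cx'])/c['f'],(v-c['cy'])/c['f'],1]); return -c['R'].T@c['t'],d/np.linalg.norm(d)
def onz(c,u,v,z):
    o,d=ray(c,u,v); return o+d*(z-o[2])/d[2]
E
python3 - <<'E'
from h import *
s=sense();print({k:np.round(v,3).tolist() for k,v in s.items()}, robot.nose_length)
for n in('side','top'):
    c=cam(n);cv2.imwrite(f'pics/{n}0.png',c['image']);print(n,c['vfov'],c['cx'],c['cy'],c['R'].round(3).tolist(),c['t'],(-c['R'].T@c['t']).round(3), [k for k in c])
E
```

```text
pics
{'time': 0.0, 'joint_positions': [-1.207, 0.592, 0.048, 1.61, -0.033, 0.943, -0.034], 'joint_vel': [0.001, -0.001, -0.001, -0.0, 0.002, -0.001, 0.001], 'effort': [0.001, -54.871, 1.547, -19.812, 0.009, 0.009, -0.0], 'eef_pos': [0.32, 0.65, 0.238], 'tcp_rot': [0.001, 0.849, 0.528, -0.001], 'contact_force': [-0.081, -0.344, 0.14], 'ft_torque': [-0.005, 0.05, -0.023], 'gripper_width': 0.086} 0.008
side 56.06315932335254 284.3107317175533 203.51813002661552 [[0.286, -0.958, -0.025], [-0.455, -0.113, -0.883], [0.843, 0.264, -0.468]] [-0.3603468   0.32408943  0.92509904] [-0.529 -0.553  0.711] ['image', 'vfov', 'cx', 'cy', 'R', 't', 'f']
top 52.17983718732299 276.46419906356175 207.71307554341448 [[0.025, -1.0, -0.002], [-0.994, -0.024, -0.102], [0.102, 0.005, -0.995]] [-0.21417573  0.54887945  1.62596107] [ 0.385 -0.208  1.673] ['image', 'vfov', 'cx', 'cy', 'R', 't', 'f']
```

View pics/side0.png

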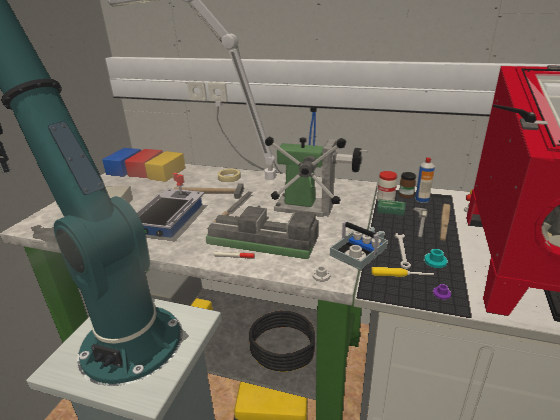

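View pics/top0.png

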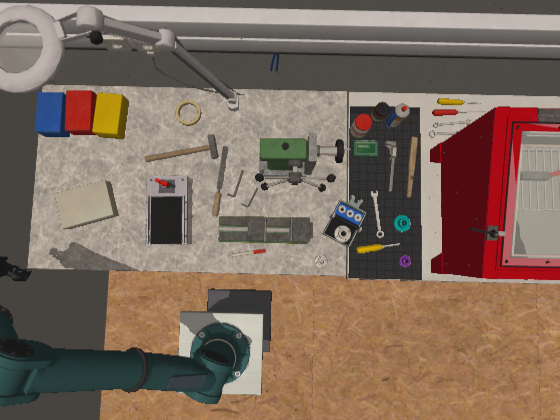

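The side view shows the tray near (358,247), the vice (263,230), the capstan unit (305,175), and the shaker (170,212) with the red nut at (180,180). In the top view the tray is at (345,221), the shaker at (168,210) and the nut at (163,183). Next I'll enlarge these.

```bash
python3 - <<'E'
from h import *
a=cv2.imread('pics/top0.png');b=cv2.imread('pics/side0.png')
def crop(im,x0,y0,w,h,k): return cv2.resize(im[y0:y0+h,x0:x0+w],None,fx=k,fy=k,interpolation=cv2.INTER_CUBIC)
cv2.imwrite('pics/c1.png',np.hstack([crop(a,305,185,66,84,6),crop(b,320,215,80,101,5)[:504]]))
cv2.imwrite('pics/c2.png',np.hstack([crop(a,138,165,60,84,6),crop(b,130,160,85,101,5)[:504]]))
E
```

```text
(no output)
```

View pics/c1.png

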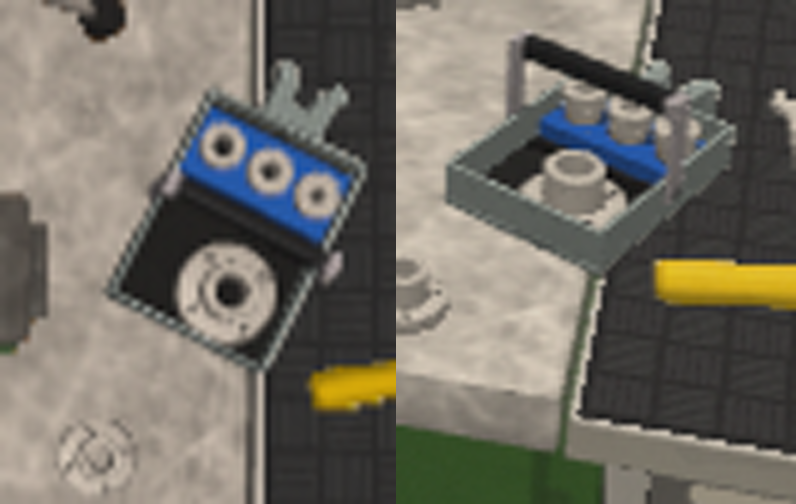

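View pics/c2.png

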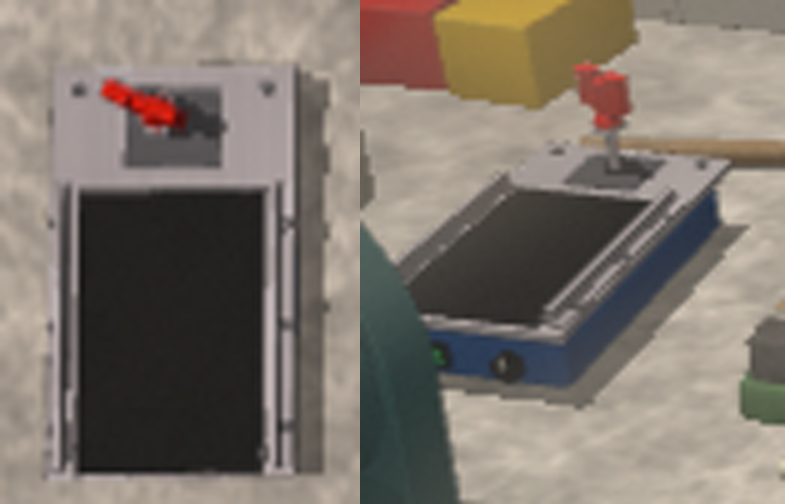

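```bash
python3 - <<'E'
from h import *
t=cam('top');s=cam('side')
def T(u,v,ox,oy,k,z,c=t): return onz(c,ox+(u+.5)/k-.5,oy+(v+.5)/k-.5,z)
C=np.array([T(u,v,305,185,6,.03) for u,v in[(213,92),(365,160),(262,370),(110,292)]])
print('tray',C.round(4).tolist(),C.mean(0),[np.linalg.norm(C[i]-C[(i+1)%4]).round(4) for i in range(4)])
d=(C[0]+C[1]-C[2]-C[3]);print('yaw',np.degrees(np.arctan2(d[1],d[0])), )
e=C[0]+C[3]-C[1]-C[2];print('yaw from y',np.degrees(np.arctan2(-e[0],e[1])))
B=[T(u,v,305,185,6,.087) for u,v in[(187,190),(325,252)]];print('bar',B,np.mean(B,0))
S=[T(u,v,320,215,5,.087,s) for u,v in[(525,40),(690,105)]];S=[T(u-396,v,320,215,5,.087,s) for u,v in[(530,38),(682,92)]];print('bar side',S)
D=np.array([T(u,v,138,165,6,.06) for u,v in[(52,66),(298,66),(298,475),(45,475)]])
print('deck',D.round(4).tolist(),D.mean(0),[np.linalg.norm(D[i]-D[(i+1)%4]).round(4) for i in range(4)])
for c,n in((t,'top'),(s,'side')):
    b,g,r=[c['image'][...,i].astype(int) for i in range(3)]
    m=((r>100)&(g<80)&(b<80)).astype(np.uint8)
    k,l,st,ce=cv2.connectedComponentsWithStats(m)
    for i in range(1,k):
        if st[i,4]>8: print(n,st[i],ce[i])
E
```

```text
tray [[0.59, -0.4452, 0.03], [0.5485, -0.543, 0.03], [0.4128, -0.478, 0.03], [0.4599, -0.3808, 0.03]] [ 0.5027905  -0.46172813  0.03      ] [np.float64(0.1063), np.float64(0.1505), np.float64(0.1081), np.float64(0.1452)]
yaw -25.951496931980067
yaw from y -24.447916603337934
bar [array([ 0.52150233, -0.42147526,  0.087     ]), array([ 0.48524104, -0.50692066,  0.087     ])] [ 0.50337168 -0.46419796  0.087     ]
bar side [array([ 0.52181709, -0.42194147,  0.087     ]), array([ 0.48211121, -0.51705741,  0.087     ])]
deck [[0.6616, 0.2986, 0.06], [0.6654, 0.1423, 0.06], [0.4067, 0.1304, 0.06], [0.4028, 0.2886, 0.06]] [0.53412276 0.21496275 0.06      ] [np.float64(0.1564), np.float64(0.259), np.float64(0.1582), np.float64(0.2591)]
top [  65   90   27   41 1023] [ 77.91495601 110.45747801]
top [401 106   6   5  21] [403.57142857 107.9047619 ]
top [ 486  107   53  124 2509] [502.37624552 159.29732961]
top [434 110  24   6 122] [444.74590164 112.14754098]
top [355 114  17  17 234] [363.17948718 121.81623932]
top [512 123  48  59 590] [524.95762712 138.18644068]
top [440 143   2  20  23] [4
[... 184 characters left out ...]
4 249  12   5  34] [259.17647059 251.        ]
top [441 252   4  22  28] [441.96428571 262.21428571]
top [542 266  18   1  18] [550.5 266. ]
side [ 500   66   48   55 1103] [519.52039891  88.45784225]
side [524  70  36  26 239] [536.76569038  77.09205021]
side [ 486  113   74  202 7558] [529.92934639 228.00158772]
side [125 149  37  29 535] [138.85420561 162.59813084]
side [426 158   5   5  23] [428.         159.82608696]
side [379 171  18  10 138] [387.89130435 175.35507246]
side [174 174  10  12  77] [178.42857143 178.96103896]
side [378 185  18   7  54] [386.68518519 188.72222222]
side [466 189  14  36 158] [472.51898734 205.3164557 ]
side [240 253  14   5  62] [246.40322581 255.06451613]
```

```bash
python3 - <<'E'
from h import *
t=cam('top');s=cam('side')
def tri(u1,u2):
    A=[];b=[]
    for c,p in((t,u1),(s,u2)):
        o,d=ray(c,*p);P=np.eye(3)-np.outer(d,d);A.append(P);b.append(P@o)
    return np.linalg.lstsq(np.vstack(A),np.hstack(b),rcond=None)[0]
print('nut',tri((161.2,182.),(178.43,178.96)))
# subpixel edges of mat
g=t['image'].astype(float).mean(2)
def cross(prof,th):
    for i in range(len(prof)-1):
        if (prof[i]-th)*(prof[i+1]-th)<=0: return i+(th-prof[i])/(prof[i+1]-prof[i])
L=[];Rr=[]
for v in range(202,240,4):
    print(v,g[v,143:192].astype(int).tolist())
print('col front',[g[164:200,u].astype(int).tolist() for u in(150,155,175,180)])
print('col back',[g[230:252,u].astype(int).tolist() for u in(155,168,175,180)])
E
```

```text
nut [0.63082782 0.22187581 0.11651365]
202 [148, 160, 155, 96, 134, 75, 79, 153, 36, 32, 33, 32, 33, 34, 32, 33, 31, 32, 32, 33, 32, 30, 32, 32, 31, 32, 31, 32, 32, 32, 31, 31, 33, 33, 32, 33, 32, 32, 42, 126, 166, 68, 118, 85, 72, 94, 94, 97, 99]
206 [160, 157, 151, 153, 152, 68, 77, 152, 34, 31, 32, 33, 32, 33, 34, 33, 34, 32, 32, 33, 33, 33, 33, 33, 33, 32, 33, 33, 34, 32, 33, 33, 32, 33, 32, 32, 32, 32, 43, 125, 158, 69, 158, 149, 63, 94, 94, 91, 97]
210 [158, 152, 149, 170, 164, 65, 85, 152, 34, 31, 32, 32, 32, 32, 33, 33, 34, 33, 34, 35, 34, 33, 33, 33, 34, 32, 33, 33, 33, 33, 35, 34, 33, 34, 34, 33, 32, 32, 43, 125, 158, 71, 158, 146, 62, 102, 102, 99, 101]
214 [168, 171, 156, 168, 174, 65, 84, 125, 33, 33, 33, 32, 34, 32, 31, 33, 33, 33, 34, 34, 33, 33, 33, 32, 34, 33, 33, 32, 33, 35, 33, 33, 34, 33, 32, 32, 33, 30, 49, 162, 175, 72, 158, 144, 62, 102, 100, 95, 97]
218 [176, 183, 176, 142, 175, 58, 84, 120, 33, 33, 32, 32, 32, 33, 33, 34, 35, 33, 33, 34, 33, 34, 35, 34, 34, 34, 32, 33, 32, 32, 31, 33, 32, 33, 33, 31, 31, 34, 49, 164, 177, 59, 110, 114, 61, 95, 91, 89, 89]
222
[... 1480 characters left out ...]
118, 154, 157, 155, 155, 155, 156, 156, 155, 156, 111, 93, 146, 156, 157, 157, 158, 157, 157, 157, 158, 89, 36, 32, 33], [159, 157, 155, 162, 164, 165, 161, 163, 170, 176, 176, 152, 162, 158, 155, 155, 155, 157, 157, 158, 158, 158, 159, 159, 160, 160, 160, 160, 160, 160, 160, 160, 90, 36, 34, 34]]
col back [[32, 33, 34, 33, 34, 34, 32, 33, 31, 32, 33, 32, 33, 35, 149, 162, 161, 168, 174, 174, 174, 171], [32, 32, 33, 31, 32, 32, 32, 31, 32, 32, 31, 33, 32, 34, 130, 148, 157, 163, 163, 155, 155, 165], [32, 32, 33, 34, 32, 33, 33, 32, 33, 33, 32, 32, 34, 45, 140, 159, 158, 157, 160, 160, 158, 167], [34, 33, 33, 34, 32, 33, 33, 32, 32, 34, 37, 35, 33, 48, 114, 143, 144, 147, 149, 155, 162, 168]]
```

```bash
python3 - <<'E'
from h import *
t=cam('top');s=cam('side')
def tri(u1,u2):
    A=[];b=[];
    for c,p in((t,u1),(s,u2)):
        o,d=ray(c,*p);P=np.eye(3)-np.outer(d,d);A.append(P);b.append(P@o)
    x=np.linalg.lstsq(np.vstack(A),np.hstack(b),rcond=None)[0];return x.round(3),np.round([np.array(proj(t,x))-u1,np.array(proj(s,x))-u2],1).tolist()
for a,b in[((258,178),(270,142)),((332,178),(341,143)),((267,187),(276,198)),((320,187),(338,200))]: print(tri(a,b))
# vice corners at z .1
print([onz(t,u,v,.1).round(3).tolist() for u,v in[(219,217),(312,221),(312,242),(219,241)]])
print('hammerhead',onz(t,212,146,.02),'capstan tail',onz(t,338,150,.1))
E
```

```text
(array([ 0.625, -0.144,  0.289]), [[1.4, -0.5], [-1.5, 0.1]])
(array([ 0.627, -0.379,  0.303]), [[-0.1, 0.0], [0.1, -0.0]])
(array([ 0.624, -0.163,  0.088]), [[-0.2, 0.1], [0.2, -0.0]])
(array([ 0.629, -0.368,  0.102]), [[2.2, -0.5], [-2.5, 0.3]])
[[0.507, 0.01, 0.1], [0.501, -0.333, 0.1], [0.424, -0.334, 0.1], [0.419, 0.006, 0.1]]
hammerhead [0.79254787 0.05901162 0.02      ] capstan tail [ 0.76901064 -0.42548583  0.1       ]
```

>>> jog_arm(
  commands=[
    [1, 0.02, -0.035, 0.01, -1],
    [1, 0.02, -0.035, 0.01, -1],
    [1, 0.02, -0.035, 0.01, -1],
    [1, 0.02, -0.035, 0.01, -1],
  ],
)

```text
time: 0.73
eef_pos: [0.3899, 0.517, 0.2764]
tcp_rot: [-0.005, 0.94, 0.342, -0.002]
contact_force: [1.2, -0.4, -0.5]
gripper_width: 0.0856
```

```bash
python3 - <<'E'
from h import *
s=sense();print({k:np.round(v,3).tolist() for k,v in s.items()})
E
```

```text
{'time': 0.733, 'joint_positions': [-1.105, 0.458, 0.164, 1.764, -0.103, 0.927, -0.197], 'joint_vel': [0.352, -0.381, 0.404, 0.373, -0.175, 0.019, -0.452], 'effort': [-3.385, -44.91, 0.746, -19.439, -0.021, 0.087, 0.291], 'eef_pos': [0.39, 0.517, 0.276], 'tcp_rot': [-0.005, 0.94, 0.342, -0.002], 'contact_force': [1.225, -0.424, -0.501], 'ft_torque': [0.034, -0.058, -0.006], 'gripper_width': 0.086}
```

>>> jog_arm(
  commands=[
    [1, 0.01, -0.036, 0, -0.5],
    [1, 0.01, -0.036, 0, -0.5],
    [1, 0.01, -0.036, 0, -0.5],
    [1, 0.01, -0.036, 0, -0.5],
    [1, 0.01, -0.036, 0, -0.5],
    [1, 0.01, -0.036, 0, -0.5],
    [1, 0.01, -0.036, 0, -0.5],
    [1, 0, -0.036, 0, -0.5],
    [1, 0, -0.036, 0, -0.5],
    [1, 0, -0.036, 0, -0.5],
    [1, 0, -0.036, 0, -0.5],
    [1, 0, -0.036, 0, -0.5],
    [1, 0, -0.036, 0, -0.5],
    [1, 0, -0.036, 0, -0.5],
    [1, 0, -0.036, 0, -0.5],
    [1, 0, -0.036, 0, -0.5],
    [1, 0, -0.036, 0, -0.5],
    [1, 0, -0.036, 0, -0.5],
  ],
)

```text
time: 2.23
eef_pos: [0.4675, -0.1613, 0.2868]
tcp_rot: [-0.007, 0.989, -0.147, 0.014]
contact_force: [0.4, -0.3, 0.3]
gripper_width: 0.0853
```

>>> jog_arm(
  commands=[
    [1, 0.004, -0.034, -0.01, -0.1],
    [1, 0.004, -0.034, -0.01, -0.1],
    [1, 0.004, -0.034, -0.01, -0.1],
    [1, 0.004, -0.034, -0.01, -0.1],
    [1, 0.004, -0.034, -0.01, -0.1],
    [1, 0.004, -0.034, -0.01, -0.1],
    [1, 0.004, -0.03, -0.02, -0.1],
    [1, 0.004, -0.025, -0.02, -0.1],
    [1, 0.002, -0.018, -0.02, -0.1],
    [1, 0, -0.01, -0.01, 0],
    [1, 0, 0, 0, 0],
    [1, 0, 0, 0, 0],
  ],
)

```text
time: 3.23
eef_pos: [0.5017, -0.474, 0.154]
tcp_rot: [-0.004, 0.979, -0.2, 0.02]
contact_force: [0.2, -0.4, -0.5]
gripper_width: 0.0856
```

```bash
python3 - <<'E'
from h import *
s=sense();print({k:np.round(v,3).tolist() for k,v in s.items()})
from scipy.spatial.transform import Rotation as Ro
q=s['tcp_rot'];print(Ro.from_quat([q[1],q[2],q[3],q[0]]).as_matrix().round(3))
for n in('side','top'):
    c=cam(n);cv2.imwrite(f'pics/{n}1.png',c['image'])
a=cv2.imread('pics/top1.png');b=cv2.imread('pics/side1.png')
def crop(im,x0,y0,w,h,k): return cv2.resize(im[y0:y0+h,x0:x0+w],None,fx=k,fy=k,interpolation=cv2.INTER_CUBIC)
cv2.imwrite('pics/c3.png',np.hstack([crop(a,295,175,90,120,4),crop(b,300,160,100,120,4)]))
E
```

```text
{'time': 3.233, 'joint_positions': [0.378, 0.686, 0.501, 1.79, -0.499, 0.762, 0.741], 'joint_vel': [0.009, 0.015, 0.003, -0.001, -0.002, 0.0, 0.007], 'effort': [1.019, -51.195, 8.461, -15.655, -0.039, -0.138, 0.01], 'eef_pos': [0.502, -0.474, 0.154], 'tcp_rot': [-0.004, 0.979, -0.2, 0.02], 'contact_force': [0.195, -0.441, -0.537], 'ft_torque': [-0.025, 0.053, -0.039], 'gripper_width': 0.086}
[[ 0.919 -0.393  0.041]
 [-0.393 -0.92  -0.001]
 [ 0.038 -0.016 -0.999]]
```

View pics/c3.png

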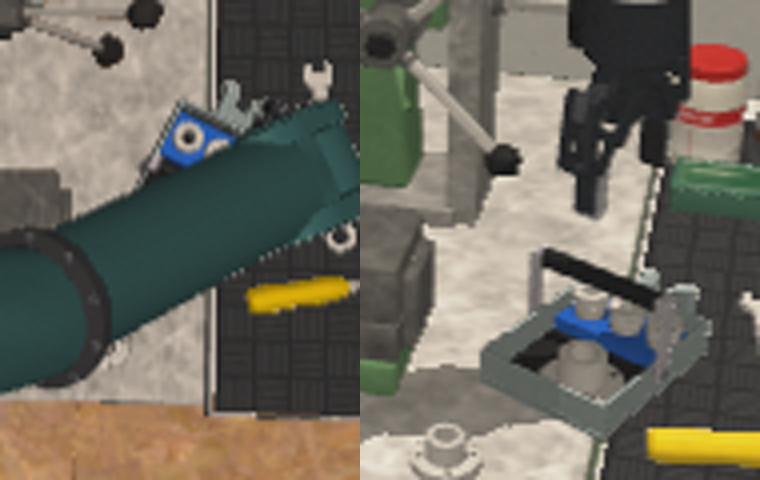

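>>> jog_arm(
  commands=[
    [1, 0.001, 0.005, -0.01, -0.15],
    [1, 0, 0.004, -0.015, 0],
    [1, 0, 0, -0.015, 0],
    [1, 0, 0, -0.015, 0],
    [1, 0, 0, -0.012, 0],
    [1, 0, 0, -0.008, 0],
    [1, 0, 0, 0, 0],
    [1, 0, 0, 0, 0],
  ],
)

```text
time: 4.0
eef_pos: [0.5112, -0.452, 0.0832]
tcp_rot: [-0.006, 0.979, -0.203, 0.026]
contact_force: [0.1, -0.7, -0.0]
gripper_width: 0.0854
```

>>> jog_arm(
  commands=[
    [1, -0.004, -0.006, -0.005, 0],
    [1, -0.004, -0.006, -0.005, 0],
    [1, 0, 0, 0, 0],
    [1, 0, 0, 0, 0],
  ],
)

```text
time: 4.33
eef_pos: [0.5034, -0.4663, 0.0745]
tcp_rot: [-0.004, 0.979, -0.203, 0.028]
contact_force: [-0.3, 0.0, 0.3]
gripper_width: 0.0854
```

```bash
cat >> h.py <<'E'
from scipy.spatial.transform import Rotation as Ro
def st():
    s=sense();q=s['tcp_rot'];M=Ro.from_quat([q[1],q[2],q[3],q[0]]).as_matrix()
    print('t',round(s['time'],2),'pos',np.round(s['eef_pos'],4),'yaw',np.degrees(np.arctan2(M[1,0],M[0,0])).round(2),'toolz',M[:,2].round(4),'F',np.round(s['contact_force'],1),'T',np.round(s['ft_torque'],3),'w',round(float(s['gripper_width']),4),'q',np.round(s['joint_positions'],2)); return s,M
E
python3 -c "from h import *;st()"
```

```text
t 4.33 pos [ 0.5034 -0.4663  0.0745] yaw -23.44 toolz [ 0.0567 -0.0028 -0.9984] F [-0.3  0.   0.3] T [-0.019  0.085 -0.004] w 0.0854 q [ 0.43  0.77  0.41  1.84 -0.58  0.61  0.8 ]
```

>>> jog_arm(
  commands=[
    [1, 0, 0, -0.004, -0.1],
    [0, 0, 0, 0, 0],
    [-1, 0, 0, 0, 0],
    [-1, 0, 0, 0, 0],
    [-1, 0, 0, 0, 0],
    [-1, 0, 0, 0, 0],
    [-1, 0, 0, 0, 0],
    [-1, 0, 0, 0, 0],
  ],
  newtons=60,
)

```text
time: 5.0
eef_pos: [0.5026, -0.4672, 0.0712]
tcp_rot: [-0.004, 0.977, -0.209, 0.028]
contact_force: [0.1, 0.9, 1.7]
gripper_width: 0.0111
```

```bash
python3 -c "from h import *;st()"
```

```text
t 5.0 pos [ 0.5026 -0.4672  0.0712] yaw -24.22 toolz [ 0.0569 -0.0035 -0.9984] F [0.1 0.9 1.7] T [ 0.232  0.364 -0.185] w 0.0111 q [ 0.43  0.77  0.41  1.84 -0.59  0.6   0.8 ]
```

>>> jog_arm(
  commands=[
    [-1, 0, 0, 0.003, 0],
    [-1, 0, 0, 0.005, 0],
    [-1, 0, 0, 0.008, 0],
    [-1, 0, 0, 0.01, 0],
    [-1, 0, 0, 0.01, 0],
    [-1, 0, 0, 0.01, 0],
    [-1, 0, 0, 0.008, 0],
    [-1, 0, 0, 0.005, 0],
    [-1, 0, 0, 0.002, 0],
  ],
)

```text
time: 5.75
eef_pos: [0.4983, -0.4604, 0.1316]
tcp_rot: [-0.008, 0.978, -0.208, 0.022]
contact_force: [-0.3, -0.1, -8.7]
gripper_width: 0.011
```

```bash
python3 - <<'E'
from h import *
st()
c=cam('side');b=c['image'];cv2.imwrite('pics/c4.png',cv2.resize(b[140:290,290:430],None,fx=4,fy=4,interpolation=cv2.INTER_CUBIC))
E
```

```text
t 5.75 pos [ 0.4983 -0.4604  0.1316] yaw -24.08 toolz [ 0.0458  0.0071 -0.9989] F [-0.3 -0.1 -8.7] T [-0.038  0.182 -0.068] w 0.011 q [ 0.38  0.7   0.48  1.83 -0.53  0.71  0.75]
```

View pics/c4.png

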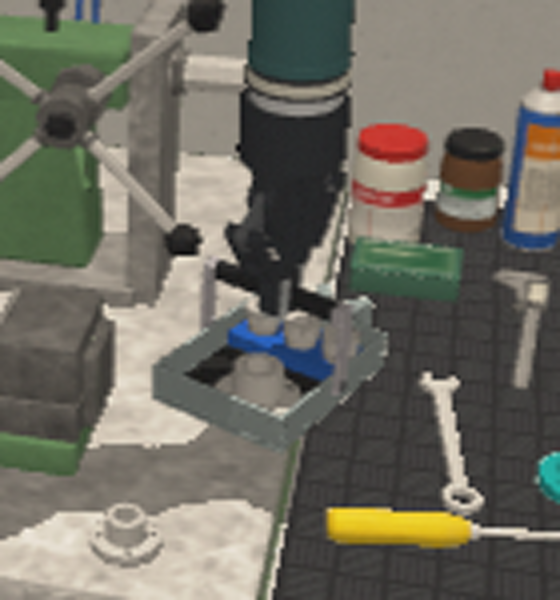

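>>> jog_arm(
  commands=[
    [-1, -0.001, 0, 0.005, 0],
    [-1, -0.002, 0, 0.01, 0],
    [-1, -0.003, 0, 0.012, 0],
    [-1, -0.003, 0, 0.012, 0],
    [-1, -0.003, 0, 0.012, 0],
    [-1, -0.003, 0, 0.012, 0],
    [-1, -0.003, 0, 0.012, 0],
    [-1, -0.003, 0, 0.012, 0],
    [-1, -0.003, 0, 0.012, 0],
    [-1, -0.003, 0, 0.01, 0],
    [-1, -0.002, 0, 0.006, 0],
    [-1, 0, 0, 0.003, 0],
    [-1, 0, 0, 0, 0],
  ],
)

```text
time: 6.88
eef_pos: [0.4631, -0.4606, 0.2644]
tcp_rot: [-0.008, 0.977, -0.21, 0.022]
contact_force: [0.5, -0.3, -7.8]
gripper_width: 0.011
```

```bash
python3 -c "from h import *;st()"
```

```text
t 6.88 pos [ 0.4631 -0.4606  0.2644] yaw -24.28 toolz [ 0.0471  0.0062 -0.9989] F [ 0.5 -0.3 -7.8] T [-0.04   0.063  0.021] w 0.011 q [ 0.33  0.52  0.59  1.79 -0.41  0.92  0.68]
```

>>> jog_arm(
  commands=[
    [-1, 0, 0.003, 0, 0],
    [-1, 0, 0.006, 0, 0],
    [-1, 0, 0.01, 0, 0],
    [-1, 0, 0.014, 0, 0.1],
    [-1, 0, 0.018, 0, 0.1],
    [-1, 0, 0.02, 0, 0.1],
    [-1, 0, 0.02, 0, 0.1],
    [-1, 0, 0.02, 0, 0.1],
    [-1, 0, 0.02, 0, 0.1],
    [-1, 0, 0.02, 0, 0.1],
    [-1, 0, 0.02, 0, 0.1],
    [-1, 0, 0.02, 0, 0.1],
    [-1, 0, 0.02, 0, 0.1],
  ],
)

```text
time: 7.97
eef_pos: [0.4577, -0.227, 0.2582]
tcp_rot: [-0.013, 0.988, -0.153, 0.015]
contact_force: [0.6, -0.1, -8.4]
gripper_width: 0.0103
```

```bash
python3 -c "from h import *;st()"
```

```text
t 7.97 pos [ 0.4577 -0.227   0.2582] yaw -17.59 toolz [ 0.0345  0.0211 -0.9992] F [ 0.6 -0.1 -8.4] T [-0.003  0.049 -0.01 ] w 0.0103 q [-0.07  0.33  0.59  2.1  -0.31  0.77  0.41]
```

>>> jog_arm(
  commands=[
    [-1, 0, 0.02, 0, 0.15],
    [-1, 0, 0.02, 0, 0.15],
    [-1, 0, 0.02, 0, 0.15],
    [-1, 0, 0.02, 0, 0.15],
    [-1, 0, 0.02, 0, 0.15],
    [-1, 0, 0.02, 0, 0.15],
    [-1, 0, 0.02, 0, 0.15],
    [-1, 0, 0.02, 0, 0.15],
    [-1, 0.001, 0.02, 0, 0.15],
    [-1, 0.002, 0.02, 0, 0.15],
    [-1, 0.003, 0.02, 0, 0.15],
    [-1, 0.003, 0.02, 0, 0.15],
    [-1, 0.003, 0.02, 0, 0.15],
    [-1, 0.003, 0.018, 0, 0.15],
    [-1, 0.003, 0.015, 0, 0.15],
    [-1, 0.003, 0.012, 0, 0.15],
    [-1, 0.003, 0.008, 0, 0.1],
    [-1, 0, 0.004, 0, 0],
  ],
)

```text
time: 9.47
eef_pos: [0.4612, 0.1314, 0.2564]
tcp_rot: [-0.023, 1.0, 0.001, 0.005]
contact_force: [2.0, 0.1, -8.4]
gripper_width: 0.0112
```

```bash
python3 -c "from h import *;st()"
```

```text
t 9.47 pos [0.4612 0.1314 0.2564] yaw 0.11 toolz [ 0.0094  0.046  -0.9989] F [ 2.   0.1 -8.4] T [-0.234 -0.117 -0.025] w 0.0112 q [-0.69  0.27  0.42  2.16 -0.23  0.73 -0.11]
```

>>> jog_arm(
  commands=[
    [-1, 0.002, 0.006, 0, 0.05],
    [-1, 0.004, 0.01, 0, 0.05],
    [-1, 0.005, 0.012, 0, 0.05],
    [-1, 0.005, 0.012, 0, 0.05],
    [-1, 0.005, 0.012, 0, 0.05],
    [-1, 0.005, 0.012, 0, 0.05],
    [-1, 0.004, 0.01, 0, 0.05],
    [-1, 0.002, 0.006, 0, 0.05],
    [-1, 0, 0.003, 0, 0],
    [-1, 0, 0, 0, 0],
    [-1, 0, 0, 0, 0],
  ],
)

```text
time: 10.38
eef_pos: [0.4968, 0.2228, 0.2551]
tcp_rot: [-0.022, 0.999, 0.023, 0.004]
contact_force: [0.3, -1.3, -9.2]
gripper_width: 0.0112
```

```bash
python3 - <<'E'
from h import *
st()
a=cam('top')['image'];b=cam('side')['image']
cv2.imwrite('pics/top2.png',a);cv2.imwrite('pics/side2.png',b)
def crop(im,x0,y0,w,h,k): return cv2.resize(im[y0:y0+h,x0:x0+w],None,fx=k,fy=k,interpolation=cv2.INTER_CUBIC)
cv2.imwrite('pics/c5.png',np.hstack([crop(a,115,150,90,120,4),crop(b,120,130,110,120,4)]))
E
```

```text
t 10.38 pos [0.4968 0.2228 0.2551] yaw 2.64 toolz [ 0.0061  0.0445 -0.999 ] F [ 0.3 -1.3 -9.2] T [-0.152 -0.025 -0.064] w 0.0112 q [-0.78  0.35  0.38  2.03 -0.24  0.77 -0.2 ]
```

View pics/c5.png

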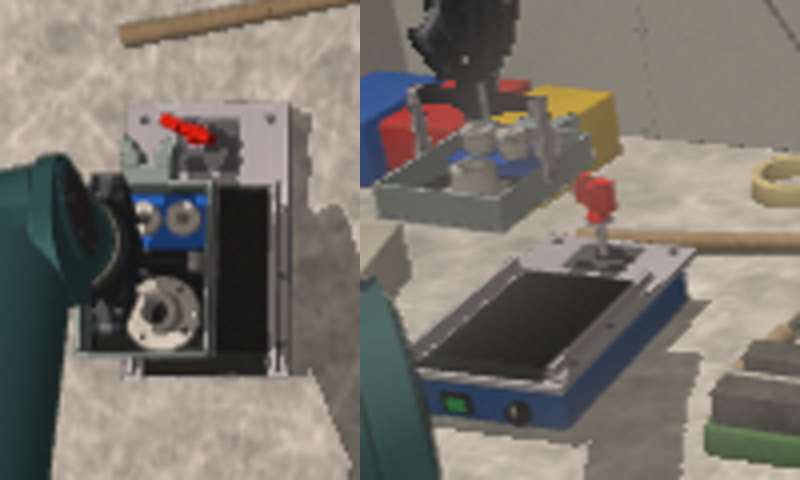

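>>> jog_arm(
  commands=[
    [-1, 0, -0.001, -0.004, 0],
    [-1, 0, -0.001, -0.008, 0],
    [-1, 0, -0.001, -0.01, 0],
    [-1, -0.001, -0.001, -0.012, 0],
    [-1, -0.001, -0.001, -0.012, 0],
    [-1, -0.001, -0.001, -0.012, 0],
    [-1, -0.001, -0.001, -0.01, 0],
    [-1, 0, -0.001, -0.008, 0],
    [-1, 0, -0.001, -0.006, 0],
    [-1, 0, 0, -0.003, 0],
    [-1, 0, 0, 0, 0],
    [-1, 0, 0, 0, 0],
  ],
)

```text
time: 11.48
eef_pos: [0.4914, 0.206, 0.1608]
tcp_rot: [-0.02, 1.0, 0.019, 0.002]
contact_force: [-0.6, 0.7, -8.4]
gripper_width: 0.0107
```

```bash
python3 - <<'E'
from h import *
st()
a=cam('top')['image'];b=cam('side')['image']
cv2.imwrite('pics/top3.png',a);cv2.imwrite('pics/side3.png',b)
def crop(im,x0,y0,w,h,k): return cv2.resize(im[y0:y0+h,x0:x0+w],None,fx=k,fy=k,interpolation=cv2.INTER_CUBIC)
cv2.imwrite('pics/c6.png',np.hstack([crop(a,135,165,60,90,6),crop(b,125,150,85,108,5)]))
E
```

```text
t 11.48 pos [0.4914 0.206  0.1608] yaw 2.13 toolz [ 0.0037  0.0408 -0.9992] F [-0.6  0.7 -8.4] T [-0.079  0.013 -0.005] w 0.0107 q [-0.69  0.48  0.31  2.13 -0.33  0.56 -0.1 ]
```

View pics/c6.png

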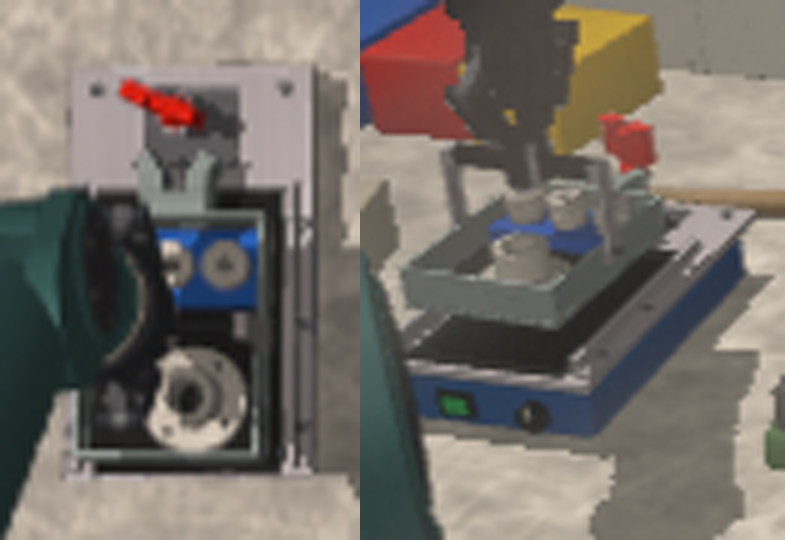

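```bash
python3 - <<'E'
from h import *
t=cam('top')
def T(u,v,z,ox=135,oy=165,k=6): return onz(t,ox+(u+.5)/k-.5,oy+(v+.5)/k-.5,z)
P={n:T(u,v,.12) for n,u,v in[('FR',271,211),('BR',264,457),('BL',78,457),('lugL',140,152),('lugR',217,152)]}
for n,p in P.items():print(n,p.round(4))
x=P['FR']-P['BR'];print('yaw',np.degrees(np.arctan2(x[1],x[0])),np.linalg.norm(x),np.linalg.norm(P['BR']-P['BL']))
y=P['BL']-P['BR'];print('yaw',np.degrees(np.arctan2(-y[0],y[1])))
print('center',(P['FR']+P['BL'])/2)
print('deck',T(318,66,.06),T(318,470,.06),T(72,66,.06),T(72,470,.06), 'mat right',T(288,190,.06))
E
```

```text
FR [0.5651 0.1525 0.12  ]
BR [0.4159 0.1496 0.12  ]
BL [0.4131 0.2617 0.12  ]
lugL [0.5993 0.2341 0.12  ]
lugR [0.6005 0.1872 0.12  ]
yaw 1.1167655798947962 0.1492157476675595 0.1120893384724857
yaw 1.4147898780431725
center [0.48911493 0.20708194 0.12      ]
deck [0.66546345 0.14101038 0.06      ] [0.40981672 0.12927054 0.06      ] [0.66165277 0.29735251 0.06      ] [0.40601552 0.28311305 0.06      ] mat right [0.58565513 0.15633485 0.06      ]
```

>>> jog_arm(
  commands=[
    [-1, 0, 0.003, 0, 0.1],
    [-1, 0, 0.003, 0, 0.1],
    [-1, 0, 0.001, -0.003, 0],
    [-1, 0, 0.001, -0.004, 0],
    [-1, 0, 0, -0.004, 0],
    [-1, 0, 0, 0, 0],
    [-1, 0, 0, 0, 0],
  ],
)

```text
time: 12.22
eef_pos: [0.4931, 0.2173, 0.1513]
tcp_rot: [-0.022, 0.999, 0.031, 0.005]
contact_force: [0.3, 0.4, -9.4]
gripper_width: 0.0109
```

```bash
python3 -c "from h import *;st()"
```

```text
t 12.22 pos [0.4931 0.2173 0.1513] yaw 3.6 toolz [ 0.0081  0.0446 -0.999 ] F [ 0.3  0.4 -9.4] T [-0.111  0.048  0.034] w 0.0109 q [-0.69  0.5   0.29  2.12 -0.34  0.54 -0.08]
```

>>> jog_arm(
  commands=[
    [-1, 0, -0.0015, 0, -0.05],
    [-1, 0, -0.0015, -0.002, 0],
    [-1, 0, 0, -0.003, 0],
    [-1, 0, 0, -0.003, 0],
    [-1, 0, 0, -0.002, 0],
    [-1, 0, 0, 0, 0],
    [-1, 0, 0, 0, 0],
  ],
)

```text
time: 12.8
eef_pos: [0.4931, 0.213, 0.1399]
tcp_rot: [-0.022, 0.999, 0.028, 0.005]
contact_force: [-0.3, 0.3, -8.1]
gripper_width: 0.0107
```

```bash
python3 - <<'E'
from h import *
st()
a=cam('top')['image'];b=cam('side')['image']
cv2.imwrite('pics/top4.png',a);cv2.imwrite('pics/side4.png',b)
def crop(im,x0,y0,w,h,k): return cv2.resize(im[y0:y0+h,x0:x0+w],None,fx=k,fy=k,interpolation=cv2.INTER_CUBIC)
cv2.imwrite('pics/c7.png',np.hstack([crop(a,135,165,60,90,6),crop(b,125,150,85,108,5)]))
E
```

```text
t 12.8 pos [0.4931 0.213  0.1399] yaw 3.19 toolz [ 0.0078  0.0437 -0.999 ] F [-0.3  0.3 -8.1] T [-0.123  0.042  0.014] w 0.0107 q [-0.68  0.51  0.28  2.13 -0.35  0.51 -0.07]
```

View pics/c7.png

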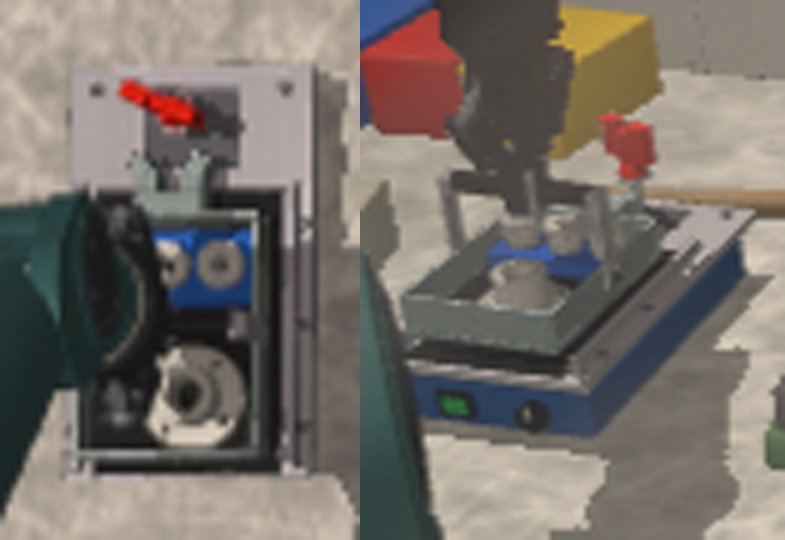

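```bash
python3 - <<'E'
from h import *
t=cam('top')
def T(u,v,z,ox=135,oy=165,k=6): return onz(t,ox+(u+.5)/k-.5,oy+(v+.5)/k-.5,z)
for n,u,v,z in[('FR',264,211,.1),('BR',258,455,.1),('BL',76,455,.1),('lugL',132,152,.1),('lugR',212,152,.1),('stripR',300,300,.072),('stripR',287,300,.072),('nutL',122,85,.138),('nutR',203,118,.138)]:print(n,T(u,v,z).round(4))
E
```

```text
FR [0.5673 0.1615 0.1   ]
BR [0.4174 0.1579 0.1   ]
BL [0.4147 0.269  0.1   ]
lugL [0.602  0.2448 0.1   ]
lugR [0.6032 0.1953 0.1   ]
stripR [0.5151 0.1429 0.072 ]
stripR [0.5149 0.151  0.072 ]
nutL [0.6374 0.242  0.138 ]
nutR [0.6185 0.1921 0.138 ]
```

>>> jog_arm(
  commands=[
    [-1, 0, -0.002, 0, 0],
    [-1, 0, 0, -0.002, 0],
    [-1, 0, 0, -0.002, 0],
    [-1, 0, 0, -0.002, 0],
    [-1, 0, 0, 0, 0],
    [-1, 0, 0, 0, 0],
  ],
)

```text
time: 13.45
eef_pos: [0.4936, 0.2113, 0.1339]
tcp_rot: [-0.022, 0.999, 0.028, 0.005]
contact_force: [-0.1, 0.1, -8.4]
gripper_width: 0.0106
```

```bash
python3 -c "from h import *;st()"
```

```text
t 13.45 pos [0.4936 0.2113 0.1339] yaw 3.21 toolz [ 0.0092  0.0444 -0.999 ] F [-0.1  0.1 -8.4] T [-0.179  0.013 -0.023] w 0.0106 q [-0.67  0.52  0.27  2.14 -0.36  0.5  -0.06]
```

>>> jog_arm(
  commands=[
    [-1, 0, 0, -0.002, 0],
    [-1, 0, 0, -0.002, 0],
    [-1, 0, 0, 0, 0],
  ],
)

```text
time: 13.7
eef_pos: [0.4934, 0.2126, 0.1314]
tcp_rot: [-0.023, 0.999, 0.029, 0.005]
contact_force: [-0.9, -2.0, -6.0]
gripper_width: 0.0108
```

```bash
python3 -c "from h import *;st()"
```

```text
t 13.7 pos [0.4934 0.2126 0.1314] yaw 3.3 toolz [ 0.0081  0.0468 -0.9989] F [-0.9 -2.  -6. ] T [-0.839  0.185 -0.013] w 0.0108 q [-0.66  0.52  0.26  2.14 -0.37  0.49 -0.06]
```

>>> jog_arm(
  commands=[
    [-1, 0, 0, -0.002, 0],
    [-1, 0, 0, -0.002, 0],
    [-1, 0, 0, -0.002, 0],
  ],
)

```text
time: 13.95
eef_pos: [0.4934, 0.2133, 0.131]
tcp_rot: [-0.025, 0.999, 0.029, 0.004]
contact_force: [-5.8, -1.5, 14.4]
gripper_width: 0.0107
```

```bash
python3 -c "from h import *;st()"
```

```text
t 13.95 pos [0.4934 0.2133 0.131 ] yaw 3.33 toolz [ 0.0062  0.0511 -0.9987] F [-5.8 -1.5 14.4] T [-0.779  1.134 -0.016] w 0.0107 q [-0.66  0.53  0.26  2.14 -0.37  0.49 -0.05]
```

```bash
python3 - <<'E'
from h import *
a=cam('top')['image'];b=cam('side')['image']
cv2.imwrite('pics/top5.png',a);cv2.imwrite('pics/side5.png',b)
def crop(im,x0,y0,w,h,k): return cv2.resize(im[y0:y0+h,x0:x0+w],None,fx=k,fy=k,interpolation=cv2.INTER_CUBIC)
cv2.imwrite('pics/c8.png',np.hstack([crop(a,135,165,60,90,6),crop(b,125,150,85,108,5)]))
st()
E
```

```text
t 14.05 pos [0.4934 0.2133 0.131 ] yaw 3.33 toolz [ 0.0063  0.0512 -0.9987] F [-5.5 -1.7 14.7] T [-0.81   1.176 -0.01 ] w 0.0109 q [-0.66  0.53  0.26  2.14 -0.37  0.49 -0.05]
```

View pics/c8.png

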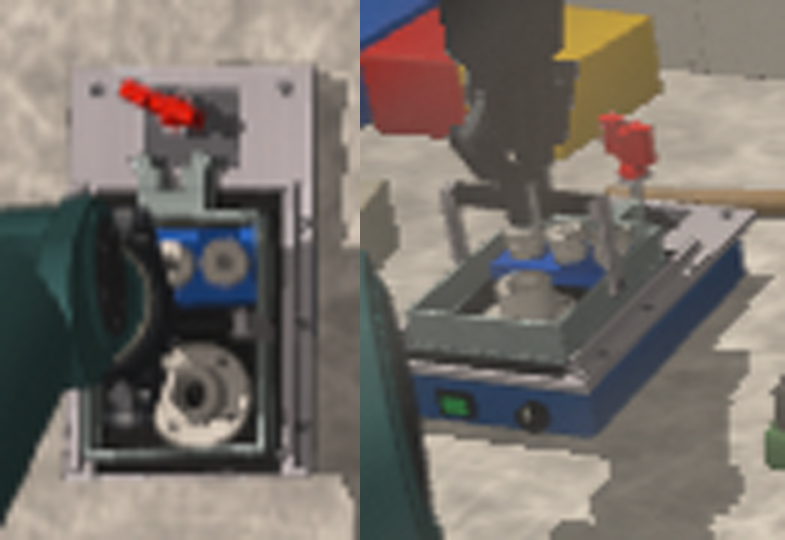

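```bash
python3 - <<'E'
from h import *
t=cam('top')
def T(u,v,z,ox=135,oy=165,k=6): return onz(t,ox+(u+.5)/k-.5,oy+(v+.5)/k-.5,z)
for n,u,v,z in[('FR',276,211,.09),('BR',268,453,.09),('BL',88,453,.09),('lugL',135,157,.09),('lugR',211,155,.09)]:print(n,T(u,v,z).round(4))
g=cv2.imread('pics/top5.png').mean(2)
for v in(191,192,193,194,215,225,235):print(v,g[v,148:190].astype(int).tolist())
E
```

```text
FR [0.5686 0.1564 0.09  ]
BR [0.419  0.1542 0.09  ]
BL [0.4163 0.2647 0.09  ]
lugL [0.6003 0.2456 0.09  ]
lugR [0.6027 0.1984 0.09  ]
191 [166, 166, 168, 166, 164, 163, 163, 164, 134, 150, 140, 129, 62, 64, 64, 89, 89, 89, 93, 143, 138, 141, 62, 64, 65, 90, 103, 167, 168, 168, 168, 170, 169, 170, 172, 170, 171, 172, 178, 80, 108, 106]
192 [166, 166, 167, 166, 164, 162, 163, 164, 156, 177, 143, 142, 73, 46, 57, 93, 93, 105, 107, 145, 150, 104, 55, 56, 63, 90, 95, 167, 169, 168, 167, 170, 169, 170, 172, 170, 171, 171, 178, 79, 105, 107]
193 [166, 165, 166, 165, 164, 162, 162, 164, 161, 148, 156, 143, 132, 96, 64, 92, 155, 138, 134, 142, 148, 61, 57, 82, 94, 154, 154, 167, 169, 169, 167, 170, 169, 171, 172, 171, 171, 171, 177, 79, 105, 107]
194 [165, 165, 165, 165, 164, 162, 162, 164, 162, 158, 145, 140, 141, 101, 59, 80, 118, 141, 140, 141, 144, 50, 58, 99, 156, 166, 165, 167, 169, 169, 167, 170, 169, 170, 172, 170, 171, 171, 178, 79, 107, 107]
215 [34, 35, 45, 35, 29, 26, 26, 31, 33, 34, 47, 76, 46, 35, 23, 25, 41, 51, 52, 46, 44, 45, 45, 45, 45, 44, 42, 41, 40, 49, 74, 54, 39, 32, 98, 105, 66, 96, 99, 63, 105, 101]
225 [35, 34, 33, 33, 35, 35, 48, 41, 32, 27, 23, 23, 25, 40, 133, 170, 178, 146, 130, 103, 103, 108, 109, 75, 63, 107, 92, 41, 24, 36, 75, 54, 39, 33, 100, 102, 66, 97, 100, 79, 99, 96]
235 [88, 99, 54, 54, 39, 49, 74, 93, 91, 62, 48, 36, 59, 181, 187, 137, 163, 177, 142, 105, 123, 94, 182, 187, 183, 149, 175, 91, 34, 43, 147, 55, 55, 30, 79, 102, 48, 74, 73, 75, 98, 101]
```

>>> jog_arm(
  commands=[
    [-0.5, 0, 0, 0, 0],
    [-0.4, 0, 0, 0, 0],
    [-0.4, 0, 0, 0, 0],
    [-0.4, 0, 0, 0, 0],
    [-1, 0, 0, 0, 0],
    [-1, 0, 0, 0, 0],
    [-1, 0, 0, 0, 0],
  ],
  newtons=35,
)

```text
time: 14.68
eef_pos: [0.4955, 0.2144, 0.1342]
tcp_rot: [-0.028, 0.999, 0.029, 0.006]
contact_force: [0.4, -0.6, 0.5]
gripper_width: 0.0112
```

```bash
python3 - <<'E'
from h import *
st()
c=cam('top');a=c['image'];b=cam('side')['image']
cv2.imwrite('pics/top6.png',a)
def T(u,v,z): return onz(c,u,v,z)
g=a.mean(2)
for v in range(188,200):print(v,g[v,150:176].astype(int).tolist())
print(T(168.5,197,.09),T(162.1,193.5,.09),T(155.8,192,.09))
def crop(im,x0,y0,w,h,k): return cv2.resize(im[y0:y0+h,x0:x0+w],None,fx=k,fy=k,interpolation=cv2.INTER_CUBIC)
cv2.imwrite('pics/c9.png',np.hstack([crop(a,140,170,40,50,10),crop(b,125,150,85,108,5)[:500]]))
E
```

```text
t 14.68 pos [0.4955 0.2144 0.1342] yaw 3.27 toolz [ 0.0102  0.0553 -0.9984] F [ 0.4 -0.6  0.5] T [-0.114  0.075  0.057] w 0.0112 q [-0.66  0.52  0.26  2.13 -0.37  0.5  -0.05]
188 [167, 166, 165, 164, 164, 166, 163, 167, 166, 91, 90, 91, 91, 91, 90, 91, 84, 85, 84, 86, 92, 92, 86, 85, 87, 166]
189 [166, 167, 165, 163, 163, 165, 163, 167, 165, 86, 90, 89, 90, 90, 91, 91, 91, 102, 91, 91, 92, 92, 92, 92, 89, 166]
190 [168, 166, 164, 163, 163, 165, 162, 146, 150, 134, 71, 83, 91, 90, 91, 90, 92, 136, 140, 146, 65, 66, 90, 91, 101, 167]
191 [167, 166, 165, 163, 163, 165, 162, 142, 144, 151, 69, 62, 65, 88, 89, 89, 107, 143, 145, 120, 56, 55, 66, 90, 103, 167]
192 [167, 166, 164, 163, 163, 164, 161, 140, 143, 150, 129, 82, 55, 65, 93, 107, 135, 155, 146, 76, 57, 56, 63, 90, 95, 167]
193 [166, 165, 164, 162, 162, 164, 162, 159, 141, 142, 139, 99, 56, 73, 99, 135, 140, 145, 143, 53, 56, 86, 153, 154, 154, 167]
194 [165, 165, 163, 162, 161, 163, 161, 164, 143, 140, 140, 99, 56, 77, 100, 141, 140, 141, 142, 50, 59, 99, 167, 166, 165, 167]
195 [166, 164, 164, 161, 162, 163, 162, 164, 144, 141, 141, 96, 56, 68, 85, 160, 145, 145, 144, 50, 59, 100, 168, 166, 165, 167]
196 [140, 116, 115, 114, 114, 115, 115, 117, 133, 133, 136, 136, 133, 132, 133, 149, 146, 147, 145, 50, 56, 61, 95, 94, 93, 95]
197 [73, 57, 57, 57, 56, 56, 56, 63, 139, 138, 139, 142, 142, 140, 141, 141, 142, 143, 143, 51, 54, 30, 39, 40, 40, 38]
198 [35, 35, 35, 32, 39, 39, 39, 39, 105, 119, 143, 143, 142, 141, 141, 142, 142, 143, 143, 51, 54, 24, 34, 34, 34, 34]
199 [45, 33, 34, 52, 74, 74, 67, 43, 57, 94, 128, 127, 130, 129, 122, 123, 125, 128, 126, 83, 100, 105, 92, 95, 102, 102]
[0.57783677 0.20185067 0.09      ] [0.59038144 0.22636133 0.09      ] [0.59544012 0.25013961 0.09      ]
```

View pics/c9.png

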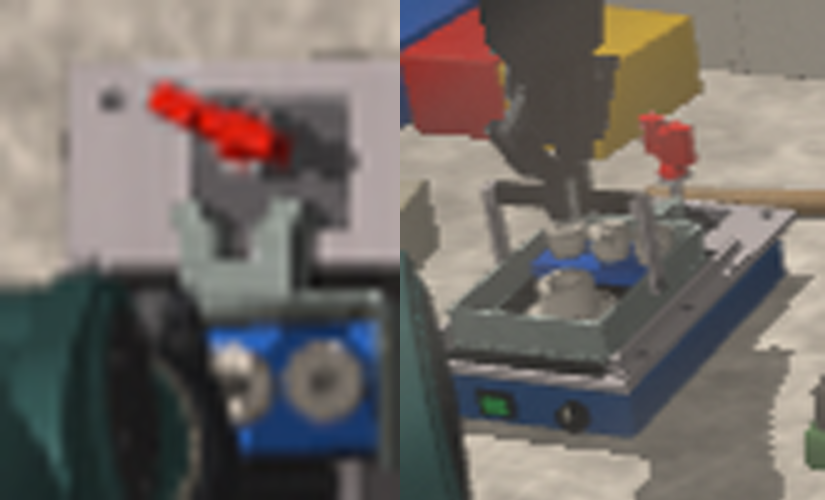

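```bash
python3 - <<'E'
from h import *
c=cam('top');a=c['image'];g=a.mean(2)
print('washer',onz(c,163.2,186,.096),'pad',onz(c,166.5,188,.06),'lug mid',onz(c,163.0,196,.09))
for v in range(176,188):print(v,[tuple(a[v,u][::-1].tolist()) for u in range(153,170)] if 182<v<188 else '')
for v in (180,184,189,191):print(v,g[v,155:180].astype(int).tolist())
s=cam('side');b=s['image']
cv2.imwrite('pics/c10.png',cv2.resize(b[165:215,160:210],None,fx=11,fy=11,interpolation=cv2.INTER_CUBIC))
E
```

```text
washer [0.61780362 0.22208444 0.096     ] pad [0.61574003 0.21896427 0.06      ] lug mid [0.58108407 0.2225219  0.09      ]
176 
177 
178 
179 
180 
181 
182 
183 [(173, 160, 161), (172, 160, 160), (174, 163, 162), (169, 158, 157), (171, 156, 157), (167, 150, 149), (100, 69, 69), (129, 32, 28), (170, 22, 13), (208, 25, 10), (217, 31, 16), (215, 33, 19), (215, 32, 19), (206, 30, 17), (114, 32, 30), (71, 35, 35), (61, 46, 47)]
184 [(173, 160, 160), (172, 161, 160), (175, 162, 162), (170, 159, 158), (176, 164, 162), (176, 164, 164), (100, 93, 94), (104, 89, 90), (159, 82, 79), (187, 31, 23), (164, 24, 14), (190, 29, 17), (219, 41, 27), (215, 31, 15), (88, 17, 14), (80, 18, 18), (61, 45, 45)]
185 [(173, 160, 159), (172, 160, 160), (175, 162, 162), (170, 159, 158), (175, 164, 162), (175, 164, 162), (103, 97, 99), (97, 90, 91), (127, 90, 88), (143, 35, 32), (138, 14, 10), (118, 19, 15), (143, 23, 15), (144, 22, 15), (82, 17, 14), (81, 18, 16), (58, 53, 54)]
186 [(173, 160, 160), (171, 160, 159), (175, 162, 162), (171, 159, 158), (175, 162, 162), (174, 161, 163), (96, 91, 92), (94, 89, 90),
[... 172 characters left out ...]
59), (174, 162, 162), (172, 159, 158), (176, 163, 163), (174, 162, 164), (94, 89, 90), (94, 89, 90), (94, 89, 90), (110, 102, 103), (116, 101, 100), (111, 91, 92), (107, 101, 102), (58, 55, 55), (59, 52, 52), (60, 51, 52), (58, 56, 56)]
180 [94, 89, 89, 87, 87, 89, 81, 83, 69, 101, 113, 102, 99, 99, 99, 96, 97, 98, 98, 114, 165, 165, 165, 166, 168]
184 [166, 162, 167, 168, 95, 94, 106, 80, 67, 78, 95, 87, 39, 38, 50, 53, 54, 64, 64, 78, 165, 166, 166, 167, 168]
189 [165, 163, 167, 166, 85, 90, 90, 90, 90, 91, 90, 91, 102, 91, 92, 92, 92, 92, 92, 89, 166, 169, 168, 167, 169]
191 [165, 162, 142, 144, 151, 70, 62, 65, 89, 89, 90, 106, 142, 145, 120, 57, 56, 66, 91, 103, 167, 169, 168, 168, 170]
```

View pics/c10.png

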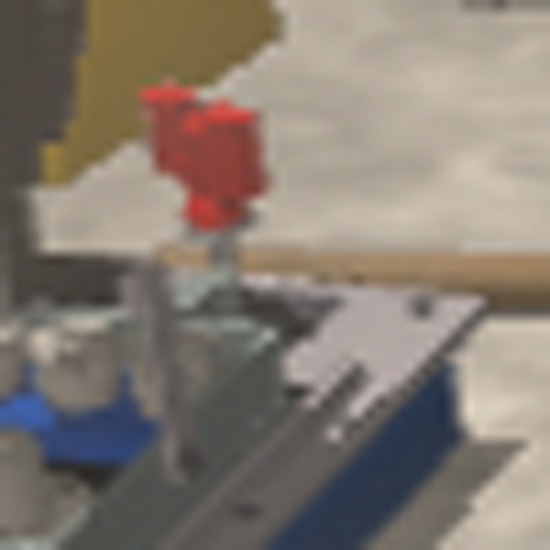

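>>> jog_arm(
  commands=[
    [-1, 0.002, -0.001, 0, 0],
    [-1, 0.003, -0.001, 0, 0],
    [-1, 0.004, 0, 0, 0],
    [-1, 0.004, 0, 0, 0],
    [-1, 0, 0, 0, 0],
  ],
)

```text
time: 15.3
eef_pos: [0.4954, 0.2144, 0.1342]
tcp_rot: [-0.029, 0.999, 0.03, -0.009]
contact_force: [2.8, 0.5, -2.4]
gripper_width: 0.0112
```

```bash
python3 -c "from h import *;st()"
```

```text
t 15.3 pos [0.4954 0.2144 0.1342] yaw 3.49 toolz [-0.0189  0.0569 -0.9982] F [ 2.8  0.5 -2.4] T [-0.217 -0.937 -0.155] w 0.0112 q [-0.64  0.53  0.25  2.12 -0.37  0.53 -0.04]
```

>>> jog_arm(
  commands=[
    [-1, -0.003, 0, 0, 0],
    [-1, -0.003, 0, 0, 0],
    [-1, -0.001, 0, 0, 0],
  ],
)

```text
time: 15.55
eef_pos: [0.4934, 0.2144, 0.1342]
tcp_rot: [-0.029, 0.999, 0.03, -0.003]
contact_force: [-0.2, -0.5, 0.3]
gripper_width: 0.0113
```

```bash
python3 -c "from h import *;st()"
```

```text
t 15.55 pos [0.4934 0.2144 0.1342] yaw 3.41 toolz [-0.0068  0.0573 -0.9983] F [-0.2 -0.5  0.3] T [-0.17  -0.277 -0.029] w 0.0113 q [-0.65  0.52  0.25  2.13 -0.37  0.52 -0.05]
```

>>> jog_arm(
  commands=[
    [-0.55, 0, 0, 0, 0],
    [-0.5, 0, 0, 0, 0],
    [-0.5, 0.003, 0, 0, 0],
    [-0.5, 0.004, 0, 0, 0],
    [-0.5, 0.004, 0, 0, 0],
    [-0.5, 0.004, 0, 0, 0],
    [-0.5, 0.004, 0, 0, 0],
    [-0.5, 0, 0, 0, 0],
  ],
)

```text
time: 16.22
eef_pos: [0.4972, 0.2143, 0.1322]
tcp_rot: [-0.028, 0.999, 0.032, -0.021]
contact_force: [0.0, 0.1, -0.5]
gripper_width: 0.0213
```

```bash
python3 - <<'E'
from h import *
st()
a=cam('top')['image'];b=cam('side')['image']
def crop(im,x0,y0,w,h,k): return cv2.resize(im[y0:y0+h,x0:x0+w],None,fx=k,fy=k,interpolation=cv2.INTER_CUBIC)
cv2.imwrite('pics/c11.png',np.hstack([crop(a,135,165,60,90,6),crop(b,125,150,85,108,5)]))
E
```

```text
t 16.22 pos [0.4972 0.2143 0.1322] yaw 3.7 toolz [-0.0442  0.0545 -0.9975] F [ 0.   0.1 -0.5] T [-0.081 -0.051 -0.031] w 0.0213 q [-0.64  0.54  0.25  2.1  -0.37  0.57 -0.04]
```

View pics/c11.png

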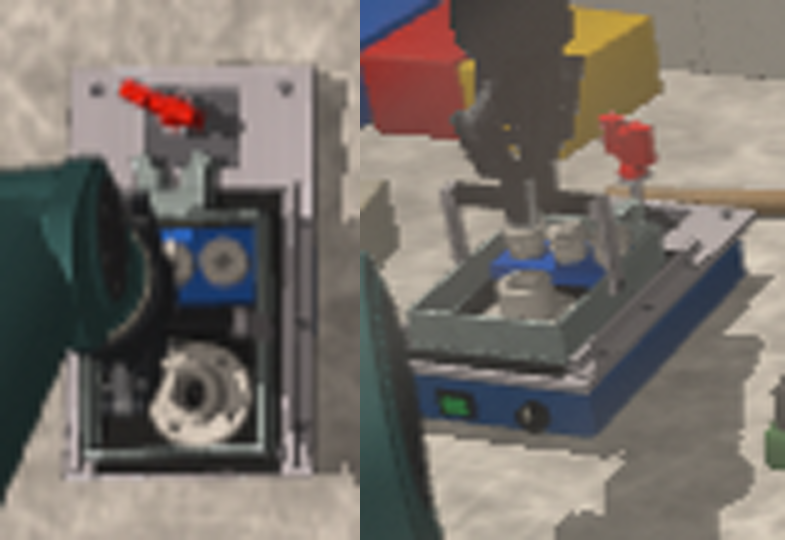

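>>> jog_arm(
  commands=[
    [-0.4, -0.004, -0.003, 0, 0],
    [-0.4, -0.004, -0.003, 0, 0],
    [-0.4, -0.004, -0.003, 0, 0],
    [-0.4, 0, 0, 0, 0],
  ],
)

```text
time: 16.65
eef_pos: [0.4876, 0.2046, 0.1326]
tcp_rot: [-0.028, 0.999, 0.031, -0.017]
contact_force: [-1.3, -0.1, 0.7]
gripper_width: 0.0257
```

```bash
python3 -c "from h import *;st()"
```

```text
t 16.65 pos [0.4876 0.2046 0.1326] yaw 3.63 toolz [-0.0367  0.0551 -0.9978] F [-1.3 -0.1  0.7] T [-0.078  0.047  0.001] w 0.0257 q [-0.63  0.52  0.25  2.13 -0.37  0.54 -0.03]
```

>>> jog_arm(
  commands=[
    [-0.4, 0, 0.006, 0, 0],
    [-0.4, 0, 0.005, 0, 0],
    [-0.4, 0.008, 0, 0, 0],
    [-0.4, 0.01, 0, 0, 0],
    [-0.4, 0.01, 0, 0, 0],
    [-0.4, 0.01, 0, 0, 0],
  ],
)

```text
time: 17.15
eef_pos: [0.513, 0.2165, 0.1318]
tcp_rot: [-0.027, 0.999, 0.033, -0.034]
contact_force: [-9.3, -0.4, 8.7]
gripper_width: 0.0254
```

```bash
python3 - <<'E'
from h import *
st()
a=cam('top')['image'];b=cam('side')['image']
st()
def crop(im,x0,y0,w,h,k): return cv2.resize(im[y0:y0+h,x0:x0+w],None,fx=k,fy=k,interpolation=cv2.INTER_CUBIC)
cv2.imwrite('pics/c12.png',np.hstack([crop(a,135,165,60,90,6),crop(b,125,150,85,108,5)]))
E
```

```text
t 17.15 pos [0.513  0.2165 0.1318] yaw 3.93 toolz [-0.0689  0.0524 -0.9962] F [-9.3 -0.4  8.7] T [-0.045  2.136  0.085] w 0.0254 q [-0.62  0.56  0.25  2.05 -0.36  0.62 -0.03]
t 17.25 pos [0.5156 0.2165 0.1318] yaw 3.87 toolz [-0.0639  0.0528 -0.9966] F [-5.7 -0.3  3.9] T [-0.022  1.136  0.089] w 0.0259 q [-0.62  0.56  0.25  2.05 -0.36  0.62 -0.03]
```

View pics/c12.png

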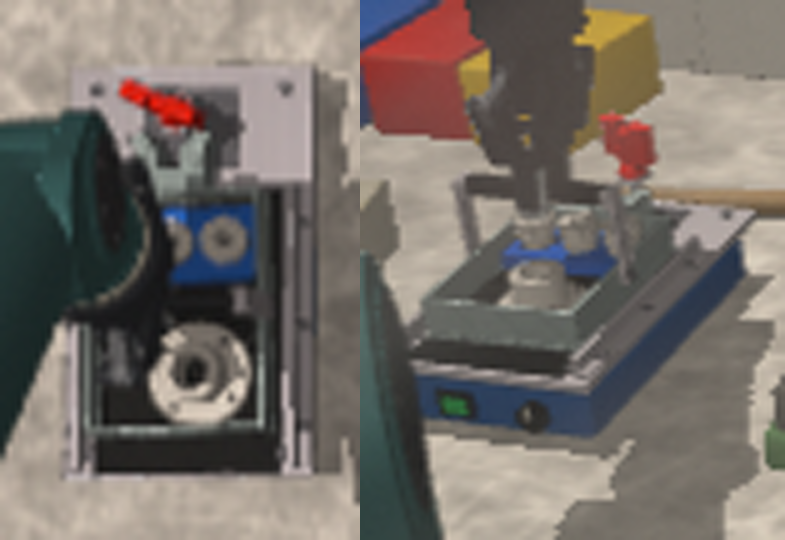

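>>> jog_arm(
  commands=[
    [-0.4, 0.01, -0.001, 0, 0],
    [-0.4, 0.01, 0, 0, 0],
    [-0.4, 0.01, 0, 0, 0],
  ],
)

```text
time: 17.5
eef_pos: [0.527, 0.2162, 0.1306]
tcp_rot: [-0.027, 0.998, 0.036, -0.055]
contact_force: [-12.1, 0.3, 12.4]
gripper_width: 0.0255
```

```bash
python3 - <<'E'
from h import *
st()
a=cam('top')['image'];b=cam('side')['image']
def crop(im,x0,y0,w,h,k): return cv2.resize(im[y0:y0+h,x0:x0+w],None,fx=k,fy=k,interpolation=cv2.INTER_CUBIC)
cv2.imwrite('pics/c13.png',np.hstack([crop(a,135,165,60,90,6),crop(b,125,150,85,108,5)]))
E
```

```text
t 17.5 pos [0.527  0.2162 0.1306] yaw 4.27 toolz [-0.1107  0.0501 -0.9926] F [-12.1   0.3  12.4] T [-0.081  2.782  0.11 ] w 0.0255 q [-0.6   0.59  0.25  2.   -0.36  0.69 -0.02]
```

View pics/c13.png

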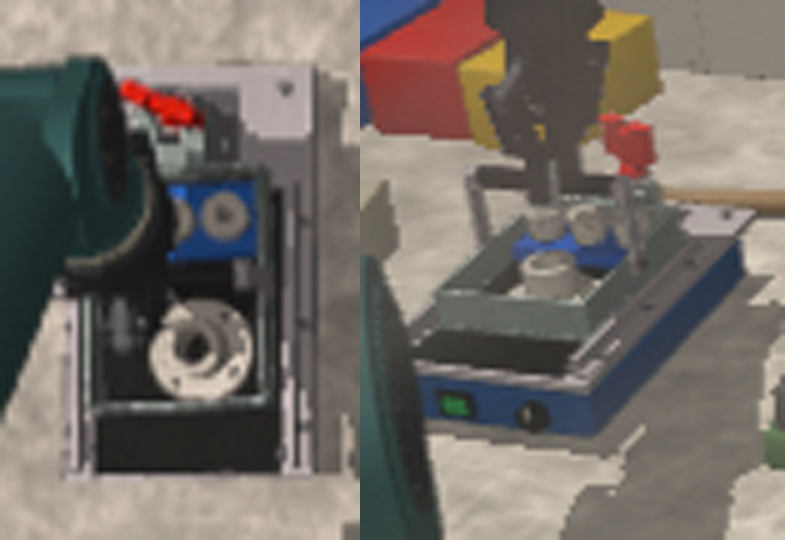

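>>> jog_arm(
  commands=[
    [-0.4, 0.012, 0, 0, -0.1],
    [-0.4, 0.012, 0, 0, -0.1],
  ],
)

```text
time: 17.77
eef_pos: [0.5274, 0.216, 0.1297]
tcp_rot: [-0.027, 0.996, 0.028, -0.083]
contact_force: [-20.6, -0.6, 15.0]
gripper_width: 0.0257
```

```bash
python3 - <<'E'
from h import *
st()
a=cam('top')['image'];b=cam('side')['image'];st()
def crop(im,x0,y0,w,h,k): return cv2.resize(im[y0:y0+h,x0:x0+w],None,fx=k,fy=k,interpolation=cv2.INTER_CUBIC)
cv2.imwrite('pics/c14.png',np.hstack([crop(a,135,165,60,90,6),crop(b,125,150,85,108,5)]))
E
```

```text
t 17.77 pos [0.5274 0.216  0.1297] yaw 3.45 toolz [-0.1662  0.0486 -0.9849] F [-20.6  -0.6  15. ] T [-0.084  4.397  0.283] w 0.0257 q [-0.58  0.61  0.25  1.96 -0.36  0.76 -0.03]
t 17.87 pos [0.5274 0.216  0.1297] yaw 3.45 toolz [-0.1669  0.0487 -0.9848] F [-19.5  -1.   18.2] T [-0.022  4.607  0.286] w 0.0255 q [-0.58  0.61  0.25  1.96 -0.36  0.76 -0.03]
```

View pics/c14.png

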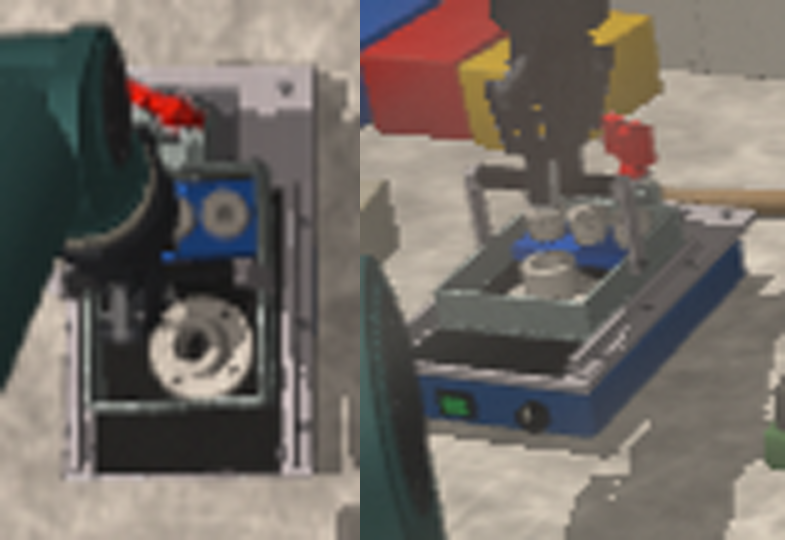

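```bash
python3 - <<'E'
from h import *
c=cam('top');a=c['image'];g=a.mean(2);b=cam('side')['image']
for v in range(184,194):print(v,g[v,158:182].astype(int).tolist())
for u,v in((168.7,188),(168.7,190)):print(onz(c,u,v,.09))
for u,v in((180,200),(179.5,225)):print('R wall',onz(c,u,v,.09))
def crop(im,x0,y0,w,h,k): return cv2.resize(im[y0:y0+h,x0:x0+w],None,fx=k,fy=k,interpolation=cv2.INTER_CUBIC)
cv2.imwrite('pics/c15.png',np.hstack([crop(a,145,170,40,50,10),crop(b,165,165,40,50,10)]))
st()
E
```

```text
184 [145, 139, 69, 108, 82, 68, 52, 57, 55, 37, 42, 59, 57, 57, 65, 66, 67, 98, 98, 99, 119, 119, 99, 100]
185 [89, 83, 99, 102, 71, 54, 41, 45, 44, 37, 38, 58, 57, 56, 55, 56, 68, 98, 99, 98, 98, 99, 99, 100]
186 [41, 38, 73, 82, 128, 136, 111, 130, 73, 107, 81, 56, 56, 56, 56, 57, 67, 98, 99, 98, 98, 100, 99, 100]
187 [31, 32, 38, 74, 83, 88, 82, 160, 134, 139, 130, 57, 56, 56, 56, 57, 67, 98, 99, 98, 98, 100, 99, 100]
188 [33, 29, 27, 63, 62, 62, 64, 130, 135, 102, 125, 57, 56, 56, 56, 56, 67, 97, 99, 98, 99, 100, 99, 100]
189 [41, 45, 33, 87, 137, 130, 129, 136, 98, 85, 96, 56, 57, 56, 55, 57, 67, 97, 99, 99, 98, 100, 100, 99]
190 [40, 51, 31, 69, 144, 142, 143, 141, 86, 86, 88, 56, 56, 55, 56, 56, 66, 98, 99, 99, 99, 100, 100, 100]
191 [38, 59, 51, 47, 144, 143, 144, 144, 88, 88, 90, 57, 56, 55, 55, 47, 67, 93, 93, 78, 86, 100, 100, 100]
192 [38, 45, 49, 35, 95, 125, 146, 99, 83, 83, 84, 82, 80, 86, 85, 82, 75, 79, 80, 73, 61, 81, 100, 100]
193 [37, 40, 71, 33, 51, 81, 91, 66, 59, 58, 57, 65, 65, 67, 71, 71, 67, 66, 67, 74, 59, 67, 91, 100]
[0.61165758 0.20281057 0.09      ]
[0.60413327 0.20243116 0.09      ]
R wall [0.56764964 0.15850225 0.09      ]
R wall [0.47460158 0.15591208 0.09      ]
t 17.97 pos [0.5275 0.216  0.1298] yaw 3.47 toolz [-0.1653  0.0487 -0.985 ] F [-19.9  -0.4  17.1] T [-0.043  4.366  0.247] w 0.0261 q [-0.58  0.61  0.25  1.96 -0.36  0.76 -0.03]
```

View pics/c15.png

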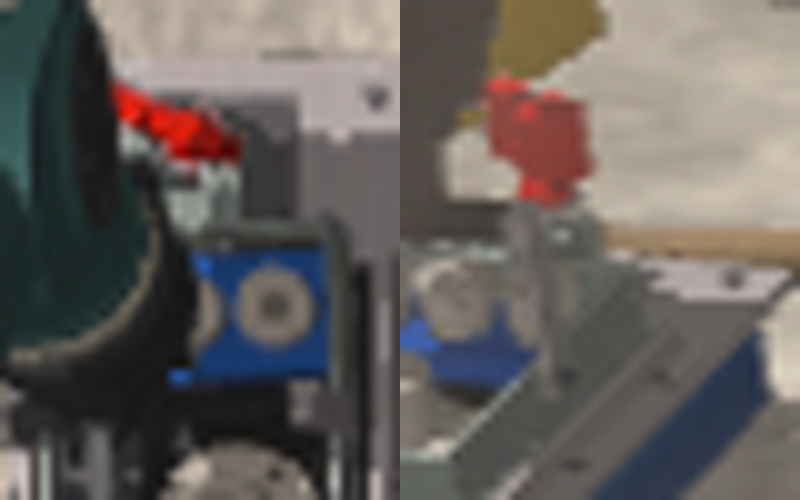

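>>> jog_arm(
  commands=[
    [0, -0.004, 0, 0, 0],
    [0.3, -0.004, 0, 0, 0],
    [0.3, 0, 0, 0, 0],
  ],
)

```text
time: 18.22
eef_pos: [0.5178, 0.2164, 0.1294]
tcp_rot: [-0.027, 0.996, 0.029, -0.084]
contact_force: [0.6, 0.3, 0.4]
gripper_width: 0.0553
```

```bash
python3 -c "from h import *;st()"
```

```text
t 18.22 pos [0.5178 0.2164 0.1294] yaw 3.57 toolz [-0.1697  0.0483 -0.9843] F [0.6 0.3 0.4] T [-0.081 -0.162  0.014] w 0.0553 q [-0.59  0.6   0.25  1.98 -0.36  0.75 -0.03]
```

>>> jog_arm(
  commands=[
    [0.3, 0, 0, 0.015, 0],
    [0.3, 0, 0, 0.02, 0],
    [0.3, 0, 0, 0.02, 0],
    [0, 0, 0, 0.02, 0],
    [-1, 0, 0, 0.02, 0],
    [-1, 0.01, -0.003, 0.005, 0],
    [-1, 0.02, -0.006, 0, 0],
    [-1, 0.025, -0.008, 0, 0],
    [-1, 0.025, -0.008, 0, 0],
    [-1, 0.025, -0.008, 0, 0],
    [-1, 0.025, -0.008, 0, 0],
    [-1, 0.025, -0.008, 0, 0],
    [-1, 0.015, -0.008, 0, 0],
    [-1, 0.01, -0.004, 0, 0],
    [-1, 0, 0, 0, 0],
  ],
)

```text
time: 19.47
eef_pos: [0.7306, 0.1503, 0.237]
tcp_rot: [-0.025, 0.997, 0.028, -0.063]
contact_force: [0.8, 0.2, 1.4]
gripper_width: 0.0004
```

```bash
python3 - <<'E'
from h import *
st()
a=cam('top')['image'];b=cam('side')['image']
cv2.imwrite('pics/top7.png',a);cv2.imwrite('pics/side7.png',b)
def crop(im,x0,y0,w,h,k): return cv2.resize(im[y0:y0+h,x0:x0+w],None,fx=k,fy=k,interpolation=cv2.INTER_CUBIC)
cv2.imwrite('pics/c16.png',np.hstack([crop(a,130,140,70,108,5),crop(b,125,130,85,108,5)]))
E
```

```text
t 19.47 pos [0.7306 0.1503 0.237 ] yaw 3.37 toolz [-0.1271  0.0463 -0.9908] F [0.8 0.2 1.4] T [-0.078 -0.182 -0.029] w 0.0004 q [-0.42  0.69  0.32  1.48 -0.3   1.14  0.04]
```

View pics/c16.png

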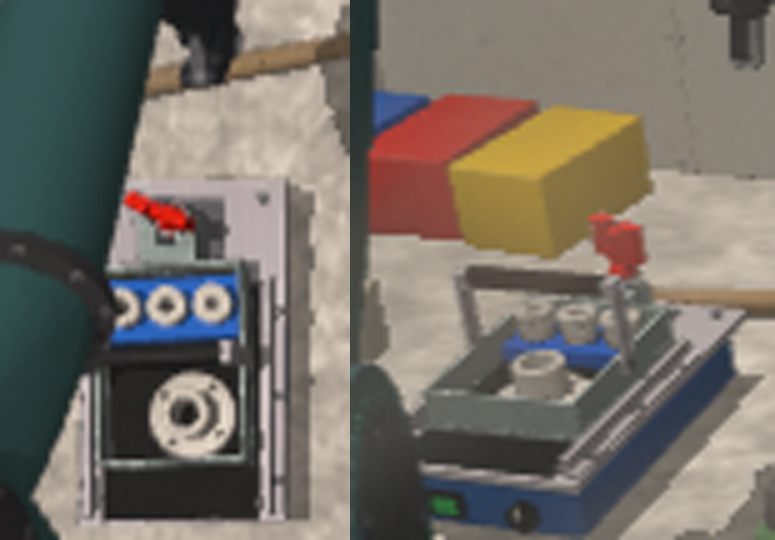

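>>> jog_arm(
  commands=[
    [-1, -0.006, 0, -0.015, 0],
    [-1, -0.006, 0, -0.02, 0],
    [-1, -0.006, 0, -0.02, 0],
    [-1, -0.006, 0, -0.02, 0],
    [-1, -0.004, 0, -0.02, 0],
    [-1, 0, 0, -0.02, 0],
    [-1, 0, 0, -0.02, 0],
    [-1, 0, 0, -0.02, 0],
    [-1, 0, 0, -0.015, 0],
    [-1, 0, 0, -0.008, 0],
    [-1, 0, 0, 0, 0],
  ],
)

```text
time: 20.48
eef_pos: [0.691, 0.1641, 0.0566]
tcp_rot: [-0.03, 0.997, 0.035, -0.063]
contact_force: [-1.0, -0.1, 1.2]
gripper_width: -0.0004
```

```bash
python3 - <<'E'
from h import *
st()
E
```

```text
t 20.48 pos [0.691  0.1641 0.0566] yaw 4.23 toolz [-0.1279  0.0549 -0.9903] F [-1.  -0.1  1.2] T [-0.011 -0.084  0.042] w -0.0004 q [-0.41  0.84  0.25  1.66 -0.37  0.81  0.11]
```

>>> jog_arm(
  commands=[
    [-1, 0, -0.005, -0.012, 0],
    [-1, -0.01, 0, 0, 0],
    [-1, -0.012, 0, 0, 0],
    [-1, -0.012, 0, 0, 0],
    [-1, -0.012, 0, 0, 0],
    [-1, -0.012, 0, 0, 0],
  ],
)

```text
time: 20.98
eef_pos: [0.6807, 0.1598, 0.0528]
tcp_rot: [-0.029, 0.999, 0.031, -0.006]
contact_force: [15.4, 1.4, -10.8]
gripper_width: -0.0003
```

```bash
python3 - <<'E'
from h import *
st()
E
```

```text
t 20.98 pos [0.6807 0.1598 0.0528] yaw 3.63 toolz [-0.0133  0.0582 -0.9982] F [ 15.4   1.4 -10.8] T [ 0.078 -3.554 -0.216] w -0.0003 q [-0.42  0.79  0.23  1.78 -0.4   0.62  0.14]
```

>>> jog_arm(
  commands=[
    [-1, 0.012, 0, 0, 0],
    [-1, 0.005, -0.02, 0, 0],
    [-1, 0, -0.02, 0, 0],
    [-1, 0, -0.02, 0, 0],
    [-1, -0.01, -0.01, 0, 0],
    [-1, -0.02, 0, 0, 0],
    [-1, -0.02, 0, 0, 0],
    [-1, -0.01, 0, 0, 0],
    [-1, 0, 0, 0, 0],
  ],
)

```text
time: 21.73
eef_pos: [0.6434, 0.0853, 0.0648]
tcp_rot: [-0.03, 0.999, 0.03, 0.008]
contact_force: [-0.3, 0.3, 0.0]
gripper_width: -0.0001
```

```bash
python3 - <<'E'
from h import *
st()
E
```

```text
t 21.73 pos [0.6434 0.0853 0.0648] yaw 3.45 toolz [ 0.0144  0.0605 -0.9981] F [-0.3  0.3  0. ] T [-0.034 -0.004  0.021] w -0.0001 q [-0.32  0.72  0.21  1.91 -0.4   0.53  0.24]
```

Lower beside the deck, then push +y against its side to take out the roll.

>>> jog_arm(
  commands=[
    [-1, 0, 0.006, -0.012, 0],
    [-1, 0, 0.012, -0.01, 0],
    [-1, 0, 0.015, 0, 0],
    [-1, 0, 0.012, 0, 0],
    [-1, 0, 0.012, 0, 0],
  ],
)

```text
time: 22.15
eef_pos: [0.647, 0.1321, 0.0422]
tcp_rot: [-0.022, 0.999, 0.027, 0.011]
contact_force: [-6.8, -40.4, 18.7]
gripper_width: 0.0
```

```bash
python3 - <<'E'
from h import *
st()
E
```

```text
t 22.15 pos [0.647  0.1321 0.0422] yaw 3.09 toolz [ 0.0201  0.0445 -0.9988] F [ -6.8 -40.4  18.7] T [-8.012  1.469 -0.017] w 0.0 q [-0.4   0.77  0.22  1.89 -0.41  0.5   0.17]
```

>>> jog_arm(
  commands=[
    [-1, 0, -0.01, 0, 0],
    [-1, 0, -0.02, 0.01, 0],
    [-1, 0, -0.02, 0.02, 0],
    [-1, 0, -0.01, 0.025, 0],
    [-1, -0.01, 0, 0.03, 0],
    [-1, -0.01, 0, 0.03, 0],
    [-1, -0.01, 0, 0.03, 0],
    [-1, 0, 0, 0.02, 0],
    [-1, 0, 0, 0.01, 0],
  ],
)

```text
time: 22.9
eef_pos: [0.6177, 0.0738, 0.2234]
tcp_rot: [-0.021, 0.999, 0.031, 0.01]
contact_force: [0.2, -0.1, 0.7]
gripper_width: 0.0001
```

```bash
python3 - <<'E'
from h import *
st()
c=cam('top');a=c['image'];b=cam('side')['image']
cv2.imwrite('pics/top8.png',a);cv2.imwrite('pics/side8.png',b)
def crop(im,x0,y0,w,h,k): return cv2.resize(im[y0:y0+h,x0:x0+w],None,fx=k,fy=k,interpolation=cv2.INTER_CUBIC)
cv2.imwrite('pics/c17.png',np.hstack([crop(a,135,170,55,80,7)[:550],crop(b,160,160,40,55,10)]))
g=a.mean(2)
for v in range(182,196):print(v,g[v,152:176].astype(int).tolist())
E
```

```text
t 22.9 pos [0.6177 0.0738 0.2234] yaw 3.56 toolz [ 0.0183  0.0431 -0.9989] F [ 0.2 -0.1  0.7] T [-0.011  0.006 -0.036] w 0.0001 q [-0.42  0.49  0.34  1.89 -0.28  0.78  0.15]
182 [167, 167, 166, 161, 151, 90, 58, 61, 62, 63, 64, 64, 64, 64, 64, 64, 64, 63, 63, 63, 62, 60, 60, 60]
183 [167, 167, 166, 167, 141, 64, 59, 61, 63, 64, 64, 65, 65, 64, 64, 64, 63, 63, 63, 62, 61, 62, 61, 59]
184 [167, 166, 166, 167, 97, 58, 61, 63, 63, 63, 63, 65, 64, 64, 63, 64, 63, 63, 62, 62, 61, 60, 61, 58]
185 [167, 167, 165, 143, 63, 59, 61, 62, 63, 64, 64, 64, 64, 64, 64, 64, 63, 64, 62, 61, 61, 61, 60, 57]
186 [167, 166, 164, 97, 58, 61, 62, 63, 63, 63, 64, 64, 64, 63, 64, 64, 63, 63, 62, 61, 61, 60, 60, 57]
187 [167, 166, 164, 64, 60, 61, 62, 63, 64, 63, 64, 65, 64, 64, 64, 64, 63, 63, 62, 60, 61, 60, 58, 57]
188 [168, 165, 123, 58, 60, 61, 63, 63, 63, 65, 64, 65, 64, 64, 63, 64, 63, 63, 61, 61, 60, 60, 57, 57]
189 [168, 164, 72, 58, 62, 62, 63, 64, 64, 65, 64, 64, 64, 64, 64, 63, 63, 63, 61, 61, 60, 58, 57, 56]
190 [166, 142, 58, 59, 61, 63, 64, 63, 64, 65, 65, 64, 64, 64, 64, 63, 62, 62, 61, 60, 60, 57, 56, 56]
191 [165, 97, 59, 61, 62, 63, 64, 64, 65, 64, 64, 64, 64, 64, 63, 63, 62, 61, 61, 60, 59, 57, 57, 55]
192 [143, 64, 59, 62, 63, 63, 64, 64, 64, 64, 65, 64, 63, 64, 62, 62, 62, 60, 61, 60, 59, 57, 56, 55]
193 [94, 59, 61, 62, 63, 64, 64, 64, 63, 64, 63, 64, 64, 63, 63, 62, 61, 60, 61, 59, 58, 57, 56, 54]
194 [61, 59, 62, 63, 63, 64, 64, 64, 65, 64, 65, 63, 64, 63, 63, 62, 60, 61, 60, 59, 58, 56, 55, 53]
195 [58, 60, 62, 63, 64, 64, 65, 64, 64, 64, 64, 64, 64, 63, 62, 62, 61, 61, 60, 57, 57, 57, 55, 54]
```

View pics/c17.png

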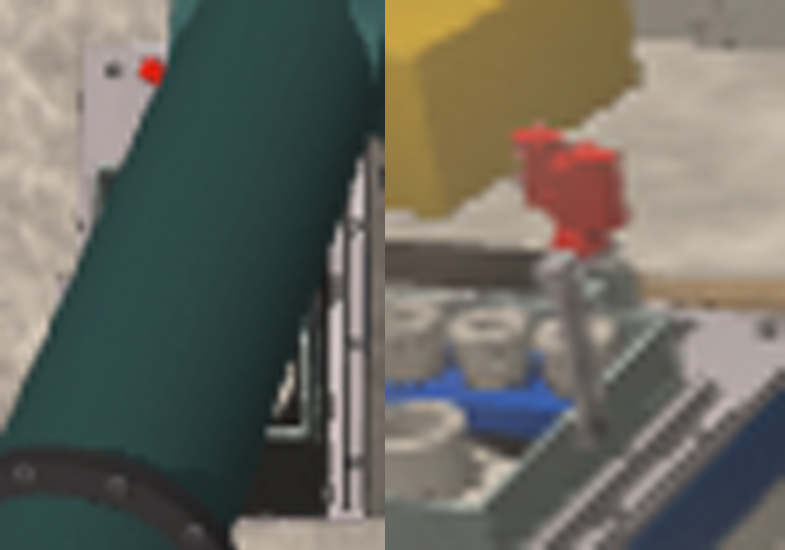

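```bash
python3 - <<'E'
from h import *
a=cv2.imread('pics/top7.png')
cv2.imwrite('pics/c18.png',cv2.resize(a[172:212,148:198],None,fx=14,fy=14,interpolation=cv2.INTER_NEAREST))
E
```

```text
(no output)
```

View pics/c18.png

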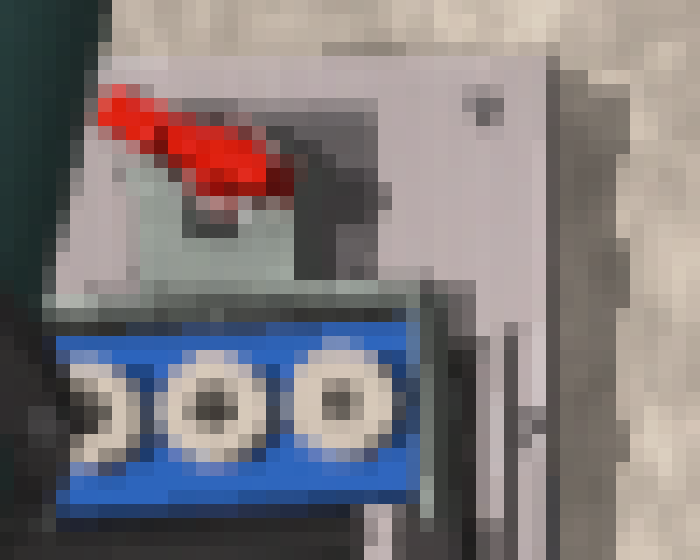

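```bash
python3 - <<'E'
from h import *
s=cam('side');t=cam('top')
b=cv2.imread('pics/side0.png')
for v in range(178,198):print(v,[ '%d,%d'%(int(b[v,u,2]),int(b[v,u,:2].mean())) for u in range(174,190)])
print(onz(s,180.1,192.5,.06),onz(s,180.1,188,.08))
for z in(.06,.09,.13):print(proj(t,[.63,.22,z]),proj(s,[.63,.22,z]))
E
```

```text
178 ['136,70', '137,69', '137,68', '133,67', '139,68', '137,65', '139,65', '135,64', '126,62', '135,88', '167,149', '166,148', '166,148', '166,149', '169,152', '171,155']
179 ['135,69', '140,68', '150,67', '138,65', '138,65', '136,64', '138,63', '137,62', '126,61', '138,88', '168,150', '166,149', '168,152', '170,153', '171,155', '172,156']
180 ['147,98', '143,78', '137,67', '135,64', '137,65', '137,64', '137,62', '138,61', '123,60', '128,78', '153,131', '170,154', '168,151', '166,150', '166,150', '165,149']
181 ['174,155', '172,149', '151,97', '134,63', '136,63', '135,62', '136,61', '135,60', '124,60', '126,69', '146,111', '170,153', '167,150', '165,148', '165,148', '163,148']
182 ['174,158', '177,158', '175,149', '154,78', '133,62', '140,62', '134,61', '134,58', '125,58', '133,79', '160,134', '175,158', '172,156', '173,156', '173,156', '172,155']
183 ['174,155', '177,158', '178,148', '177,64', '180,65', '155,63', '112,58', '115,61', '137,101', '182,163', '180,162', '177,159', '177,159', '174,157', '176,160', '177,161']
184 ['180,161', '177,156', '167,120', '167,62', '169,62', '163,6
[... 2061 characters left out ...]
7,91', '96,90', '97,91', '94,89', '105,99', '167,156', '170,158', '170,157']
197 ['137,128', '120,111', '119,111', '88,81', '91,84', '95,89', '92,87', '94,88', '101,95', '101,95', '92,88', '105,99', '167,155', '169,157', '170,158', '169,158']
[0.63184768 0.22142534 0.06      ] [0.63037185 0.21723604 0.08      ]
(np.float64(166.41884921479033), np.float64(184.2832626492146)) (np.float64(180.18645976690576), np.float64(192.75166166497957))
(np.float64(164.35144627606198), np.float64(183.02743247337693)) (np.float64(178.99377241365016), np.float64(185.55043206451325))
(np.float64(161.4720098499525), np.float64(181.27833795214218)) (np.float64(177.36764898491623), np.float64(175.73219416918684))
```

>>> jog_arm(
  commands=[
    [-0.2, -0.01, 0.014, 0, 0],
    [-0.2, -0.015, 0.02, 0, 0],
    [-0.2, -0.015, 0.02, 0, 0],
    [-0.2, -0.015, 0.02, 0, 0],
    [-0.2, -0.015, 0.02, 0, 0],
    [-0.2, -0.012, 0.02, 0, 0],
    [-0.2, -0.008, 0.014, 0, 0],
    [-0.2, -0.003, 0.007, 0, 0],
    [-0.2, 0, 0, 0, 0],
    [-0.2, 0, 0, 0, 0],
  ],
)

```text
time: 23.93
eef_pos: [0.51, 0.2104, 0.1994]
tcp_rot: [-0.013, 0.999, 0.031, -0.009]
contact_force: [-0.4, -0.5, 0.3]
gripper_width: 0.0342
```

```bash
python3 - <<'E'
from h import *
st()
E
```

```text
t 23.93 pos [0.51   0.2104 0.1994] yaw 3.55 toolz [-0.0181  0.0252 -0.9995] F [-0.4 -0.5  0.3] T [-0.099 -0.054 -0.041] w 0.0342 q [-0.71  0.45  0.34  2.04 -0.27  0.7  -0.13]
```

>>> jog_arm(
  commands=[
    [-0.2, 0.008, 0.006, -0.008, 0],
    [-0.2, 0.006, 0.003, -0.012, 0],
    [-0.2, 0, 0, -0.012, 0],
    [-0.2, 0, 0, -0.008, 0],
    [-0.2, 0, 0, 0, 0],
    [-0.2, 0, 0, 0, 0],
  ],
)

```text
time: 24.43
eef_pos: [0.5309, 0.2148, 0.153]
tcp_rot: [-0.011, 1.0, 0.026, -0.008]
contact_force: [-0.4, -0.1, -0.7]
gripper_width: 0.0344
```

```bash
python3 - <<'E'
from h import *
st()
E
```

```text
t 24.43 pos [0.5309 0.2148 0.153 ] yaw 3.02 toolz [-0.0159  0.0215 -0.9996] F [-0.4 -0.1 -0.7] T [-0.042 -0.036  0.042] w 0.0344 q [-0.67  0.54  0.31  2.03 -0.31  0.62 -0.09]
```

>>> jog_arm(
  commands=[
    [-0.2, -0.007, 0.003, -0.006, 0],
    [-0.2, 0, 0, -0.01, 0],
    [-0.2, 0, 0, 0, 0],
  ],
)

```text
time: 24.68
eef_pos: [0.5245, 0.2169, 0.136]
tcp_rot: [-0.011, 1.0, 0.025, -0.007]
contact_force: [-0.7, 0.4, -0.1]
gripper_width: 0.0342
```

```bash
python3 - <<'E'
from h import *
st()
E
```

```text
t 24.68 pos [0.5245 0.2169 0.136 ] yaw 2.88 toolz [-0.0144  0.0215 -0.9997] F [-0.7  0.4 -0.1] T [-0.037  0.039  0.005] w 0.0342 q [-0.67  0.56  0.29  2.05 -0.33  0.58 -0.09]
```

Grip the bar.

>>> jog_arm(
  commands=[
    [-1, 0, 0, 0, 0],
    [-1, 0, 0, 0, 0],
    [-1, 0, 0, 0, 0],
    [-1, 0, 0, 0, 0],
    [-1, 0, 0, 0.002, 0],
    [-1, 0, -0.002, 0.002, 0],
  ],
  newtons=50,
)

```text
time: 25.18
eef_pos: [0.5205, 0.215, 0.1382]
tcp_rot: [-0.01, 1.0, 0.026, -0.01]
contact_force: [-0.3, 0.4, -8.0]
gripper_width: 0.011
```

```bash
python3 - <<'E'
from h import *
st()
E
```

```text
t 25.18 pos [0.5205 0.215  0.1382] yaw 3.01 toolz [-0.0213  0.0198 -0.9996] F [-0.3  0.4 -8. ] T [-0.025 -0.051 -0.021] w 0.011 q [-0.67  0.55  0.29  2.05 -0.33  0.59 -0.09]
```

>>> jog_arm(
  commands=[
    [-1, 0, -0.002, 0, 0],
    [-1, 0, -0.001, 0, 0],
    [-1, 0, 0, 0, 0],
  ],
)

```text
time: 25.43
eef_pos: [0.5181, 0.2102, 0.1368]
tcp_rot: [-0.009, 1.0, 0.026, -0.013]
contact_force: [-0.3, -0.1, -7.7]
gripper_width: 0.011
```

```bash
python3 - <<'E'
from h import *
st()
c=cam('top');a=c['image'];b=cam('side')['image']
cv2.imwrite('pics/top9.png',a);cv2.imwrite('pics/side9.png',b)
def crop(im,x0,y0,w,h,k): return cv2.resize(im[y0:y0+h,x0:x0+w],None,fx=k,fy=k,interpolation=cv2.INTER_NEAREST)
cv2.imwrite('pics/c19.png',np.hstack([crop(a,148,172,40,55,10),crop(b,160,160,40,55,10)]))
E
```

```text
t 25.43 pos [0.5181 0.2102 0.1368] yaw 2.99 toolz [-0.0256  0.0173 -0.9995] F [-0.3 -0.1 -7.7] T [ 0.113 -0.215 -0.059] w 0.011 q [-0.66  0.55  0.29  2.06 -0.32  0.59 -0.08]
```

View pics/c19.png

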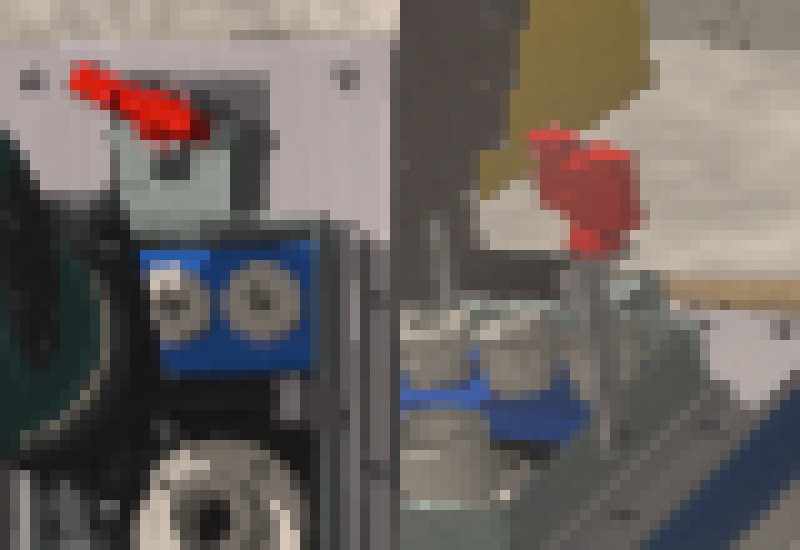

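>>> jog_arm(
  commands=[
    [-1, 0.004, 0.001, 0, 0],
    [-1, 0.004, 0, 0, 0],
    [-1, 0.004, 0, 0, 0],
    [-1, 0, 0, 0, 0],
  ],
)

```text
time: 25.87
eef_pos: [0.5307, 0.2119, 0.137]
tcp_rot: [-0.009, 1.0, 0.026, -0.013]
contact_force: [1.0, -0.1, -8.9]
gripper_width: 0.0109
```

```bash
python3 - <<'E'
from h import *
st()
E
```

```text
t 25.87 pos [0.5307 0.2119 0.137 ] yaw 3.03 toolz [-0.0266  0.0179 -0.9995] F [ 1.  -0.1 -8.9] T [ 0.015 -0.175 -0.009] w 0.0109 q [-0.66  0.56  0.29  2.03 -0.32  0.61 -0.08]
```

>>> jog_arm(
  commands=[
    [-1, 0.004, 0.0005, 0, 0],
    [-1, 0.004, 0, 0, 0],
    [-1, 0.003, 0, 0, 0],
  ],
)

```text
time: 26.12
eef_pos: [0.5371, 0.2124, 0.1366]
tcp_rot: [-0.009, 0.999, 0.027, -0.02]
contact_force: [-10.8, -0.7, 2.6]
gripper_width: 0.0107
```

```bash
python3 - <<'E'
from h import *
st()
c=cam('top');a=c['image'];b=cam('side')['image'];st()
cv2.imwrite('pics/top10.png',a);cv2.imwrite('pics/side10.png',b)
def crop(im,x0,y0,w,h,k): return cv2.resize(im[y0:y0+h,x0:x0+w],None,fx=k,fy=k,interpolation=cv2.INTER_NEAREST)
cv2.imwrite('pics/c20.png',np.hstack([crop(a,148,172,40,55,10),crop(b,160,160,40,55,10)]))
E
```

```text
t 26.12 pos [0.5371 0.2124 0.1366] yaw 3.1 toolz [-0.0397  0.0168 -0.9991] F [-10.8  -0.7   2.6] T [-0.099  1.796  0.038] w 0.0107 q [-0.65  0.57  0.29  2.01 -0.32  0.63 -0.08]
t 26.22 pos [0.5371 0.2124 0.1366] yaw 3.1 toolz [-0.0392  0.0169 -0.9991] F [-7.  -0.2 -1.1] T [-0.023  1.117  0.039] w 0.0105 q [-0.65  0.57  0.29  2.01 -0.32  0.63 -0.08]
```

View pics/c20.png

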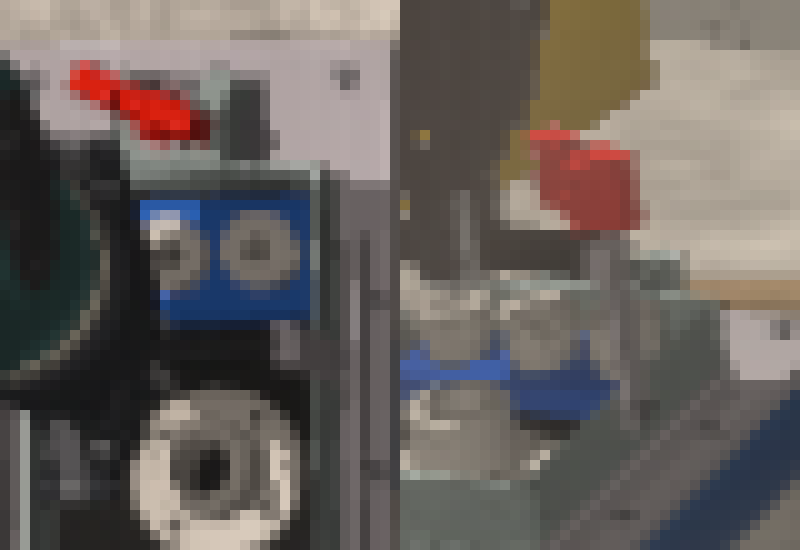

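>>> jog_arm(
  commands=[
    [-1, 0.002, 0, -0.001, 0],
    [-0.8, 0, 0, -0.001, 0],
    [-0.5, 0, 0, 0, 0],
    [-0.3, 0, 0, 0, 0],
    [-0.3, 0, 0, 0, 0],
  ],
)

```text
time: 26.63
eef_pos: [0.5417, 0.2134, 0.1386]
tcp_rot: [-0.011, 0.999, 0.027, -0.018]
contact_force: [-0.2, -0.0, -0.0]
gripper_width: 0.0303
```

```bash
python3 - <<'E'
from h import *
st()
E
```

```text
t 26.63 pos [0.5417 0.2134 0.1386] yaw 3.11 toolz [-0.0359  0.0204 -0.9991] F [-0.2 -0.  -0. ] T [-0.054 -0.045  0.038] w 0.0303 q [-0.64  0.57  0.29  2.   -0.32  0.64 -0.07]
```

>>> jog_arm(
  commands=[
    [-0.1, 0, 0, 0.01, 0],
    [0.2, 0, 0, 0.02, 0],
    [0.2, 0, 0, 0.02, 0],
    [0.2, 0, 0, 0.025, 0],
    [0.2, 0, 0, 0.025, 1],
    [0.2, -0.005, 0, 0.015, 1],
    [0.2, -0.01, 0, 0, 1],
    [0.2, -0.01, 0, 0, 1],
    [0.2, -0.01, 0, 0, 1],
    [0.2, -0.005, 0, 0, 1],
    [0.2, 0, 0, 0, 1],
    [0.2, 0, 0, 0, 1],
  ],
)

```text
time: 27.63
eef_pos: [0.5129, 0.2142, 0.2754]
tcp_rot: [-0.006, 0.895, 0.446, -0.004]
contact_force: [-0.3, 0.1, 0.0]
gripper_width: 0.0515
```

```bash
python3 - <<'E'
from h import *
st()
c=cam('top');a=c['image'];s=cam('side');b=s['image']
cv2.imwrite('pics/top11.png',a);cv2.imwrite('pics/side11.png',b)
def crop(im,x0,y0,w,h,k): return cv2.resize(im[y0:y0+h,x0:x0+w],None,fx=k,fy=k,interpolation=cv2.INTER_NEAREST)
cv2.imwrite('pics/c21.png',np.hstack([crop(a,145,170,40,55,10),crop(b,160,160,40,55,10)]))
r=a[165:195,145:185].astype(int)
m=(r[...,2]>150)&(r[...,1]<70)
v,u=np.nonzero(m);P=np.array([onz(c,x+145,y+165,.138)[:2] for x,y in zip(u,v)])
w,V=np.linalg.eigh(np.cov(P.T));d=V[:,1];print('wing dir',np.degrees(np.arctan2(d[1],d[0])),P.mean(0),len(P),P.min(0),P.max(0), np.sqrt(w)*np.sqrt(12))
E
```

```text
t 27.63 pos [0.5129 0.2142 0.2754] yaw 52.98 toolz [-0.0126  0.0069 -0.9999] F [-0.3  0.1  0. ] T [-0.047 -0.064 -0.009] w 0.0515 q [-0.6   0.34  0.16  1.96 -0.09  0.86  0.54]
wing dir 70.79807360957902 [0.62737468 0.21932417] 36 [0.6188196  0.20086187] [0.63677205 0.24148682] [0.01194578 0.04446187]
```

View pics/c21.png

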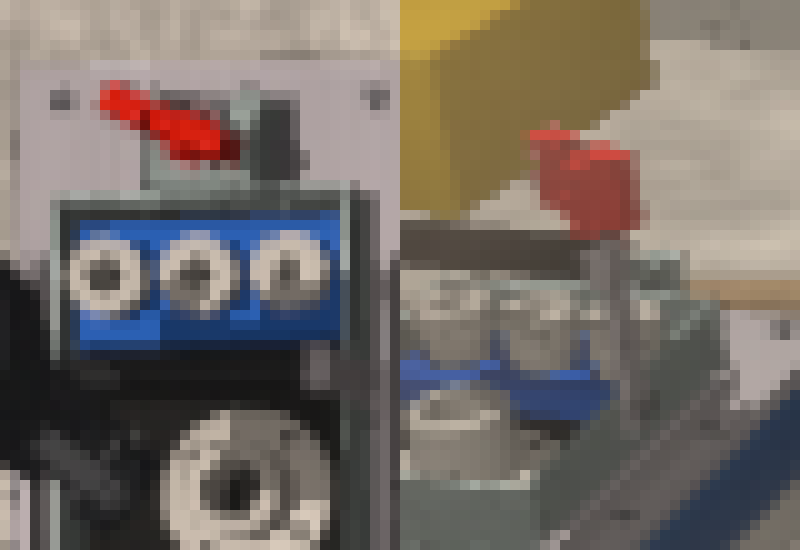

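>>> jog_arm(
  commands=[
    [0.2, 0.005, 0, 0, 1],
    [0.2, 0.008, 0, 0, 1],
    [0.2, 0.01, 0, 0, 1],
    [0.2, 0.01, 0, 0, 1],
    [0.2, 0.01, 0, 0, 1],
    [0.2, 0.01, 0, 0, 1],
    [0.2, 0.01, 0, 0, 1],
    [0.2, 0.01, 0, 0, 1],
    [0.2, 0.01, 0, 0, 1],
    [0.2, 0.01, 0, 0, 1],
    [0.2, 0.008, 0, 0, 1],
    [0.2, 0.005, 0, 0, 1],
    [0.2, 0, 0, 0, 1],
    [0.2, 0, 0, 0, 1],
    [0.2, 0, 0, 0, 1],
    [0.2, 0, 0, 0, 1],
    [0.2, 0, 0, 0, 0.5],
    [0.2, 0, 0, 0, 0],
  ],
)

```text
time: 29.23
eef_pos: [0.6348, 0.2092, 0.2846]
tcp_rot: [0.004, 0.238, 0.971, -0.002]
contact_force: [-0.2, -0.4, 0.3]
gripper_width: 0.0512
```

```bash
python3 - <<'E'
from h import *
st()
E
```

```text
t 29.23 pos [0.6348 0.2092 0.2846] yaw 152.48 toolz [ 0.0077 -0.0051 -1.    ] F [-0.2 -0.4  0.3] T [ 0.002 -0.003  0.022] w 0.0512 q [-0.23  0.48 -0.24  1.7   0.14  0.97  2.15]
```

>>> jog_arm(
  commands=[
    [0.2, -0.003, 0.004, -0.01, 0.6],
    [0.2, -0.003, 0.003, -0.02, 0.5],
    [0.2, 0, 0, -0.022, 0],
    [0.2, 0, 0, -0.022, 0],
    [0.2, 0, 0, -0.022, 0],
    [0.2, 0, 0, -0.015, 0],
    [0.2, 0, 0, -0.006, 0],
    [0.2, 0, 0, 0, 0],
    [0.2, 0, 0, 0, 0],
  ],
)

```text
time: 29.98
eef_pos: [0.6344, 0.2148, 0.1683]
tcp_rot: [0.011, 0.197, 0.98, -0.0]
contact_force: [0.2, 0.7, 1.0]
gripper_width: 0.0509
```

```bash
python3 - <<'E'
from h import *
st()
b=cam('side')['image'];a=cam('top')['image']
def crop(im,x0,y0,w,h,k): return cv2.resize(im[y0:y0+h,x0:x0+w],None,fx=k,fy=k,interpolation=cv2.INTER_CUBIC)
cv2.imwrite('pics/c22.png',np.hstack([crop(a,130,150,60,80,7)[:550],crop(b,150,140,50,80,7)[:550]]))
E
```

```text
t 29.98 pos [0.6344 0.2148 0.1683] yaw 157.24 toolz [ 0.0206 -0.0049 -0.9998] F [0.2 0.7 1. ] T [-0.046  0.023  0.044] w 0.0509 q [-0.25  0.6  -0.23  1.8   0.21  0.75  2.16]
```

View pics/c22.png

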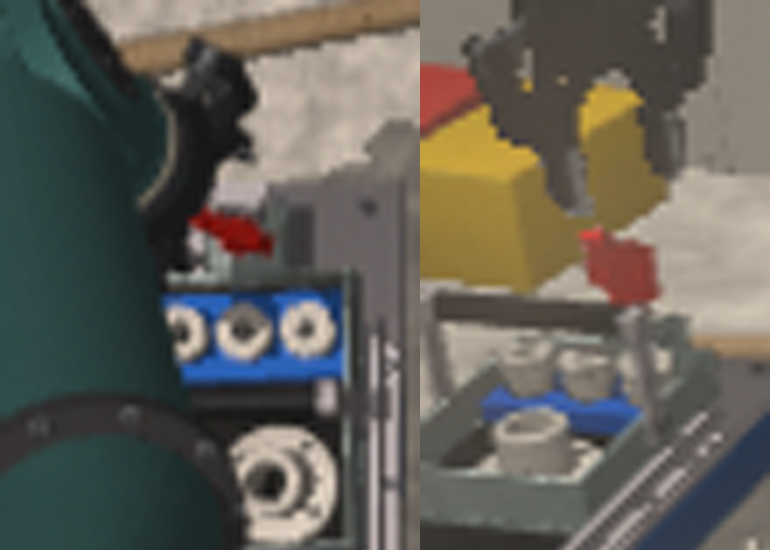

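>>> jog_arm(
  commands=[
    [0.2, -0.004, 0.003, -0.01, 0.5],
    [0.2, -0.001, 0.001, -0.015, 0.2],
    [0.2, 0, 0, -0.013, 0],
    [0.2, 0, 0, -0.006, 0],
    [0.2, 0, 0, 0, 0],
    [0.2, 0, 0, 0, 0],
  ],
)

```text
time: 30.58
eef_pos: [0.6351, 0.2208, 0.1307]
tcp_rot: [0.017, 0.162, 0.987, 0.004]
contact_force: [-0.3, 0.9, -0.8]
gripper_width: 0.0515
```

```bash
python3 - <<'E'
from h import *
st()
E
```

```text
t 30.58 pos [0.6351 0.2208 0.1307] yaw 161.33 toolz [ 0.0356  0.0022 -0.9994] F [-0.3  0.9 -0.8] T [-0.057  0.007 -0.036] w 0.0515 q [-0.25  0.65 -0.23  1.82  0.25  0.66  2.19]
```

>>> jog_arm(
  commands=[
    [0.2, -0.006, -0.001, -0.005, 0],
    [0.2, -0.002, 0, -0.006, 0],
    [0.2, 0, 0, 0, 0],
  ],
)

```text
time: 30.83
eef_pos: [0.6277, 0.2199, 0.1206]
tcp_rot: [0.019, 0.163, 0.986, 0.005]
contact_force: [-0.4, -0.0, 0.1]
gripper_width: 0.0513
```

```bash
python3 - <<'E'
from h import *
st()
E
```

```text
t 30.83 pos [0.6277 0.2199 0.1206] yaw 161.24 toolz [ 0.0386  0.0031 -0.9992] F [-0.4 -0.   0.1] T [0.029 0.07  0.001] w 0.0513 q [-0.26  0.65 -0.22  1.85  0.25  0.63  2.18]
```

Close on the paddle gently.

>>> jog_arm(
  commands=[
    [-0.4, 0, 0, 0, 0],
    [-1, 0, 0, -0.002, 0],
    [-1, 0, 0, 0, 0],
    [-1, 0, 0, 0, 0],
    [-1, 0, 0, 0, 0],
  ],
  newtons=30,
)

```text
time: 31.25
eef_pos: [0.6289, 0.2196, 0.1191]
tcp_rot: [0.02, 0.164, 0.986, 0.005]
contact_force: [0.6, -0.9, -0.2]
gripper_width: 0.0111
```

```bash
python3 - <<'E'
from h import *
st()
b=cam('side')['image'];a=cam('top')['image']
def crop(im,x0,y0,w,h,k): return cv2.resize(im[y0:y0+h,x0:x0+w],None,fx=k,fy=k,interpolation=cv2.INTER_CUBIC)
cv2.imwrite('pics/c23.png',np.hstack([crop(a,130,150,60,80,7)[:550],crop(b,150,140,50,80,7)[:550]]))
E
```

```text
t 31.25 pos [0.6289 0.2196 0.1191] yaw 161.13 toolz [ 0.0409  0.0037 -0.9992] F [ 0.6 -0.9 -0.2] T [0.205 0.633 0.037] w 0.0111 q [-0.26  0.65 -0.22  1.85  0.25  0.63  2.18]
```

View pics/c23.png

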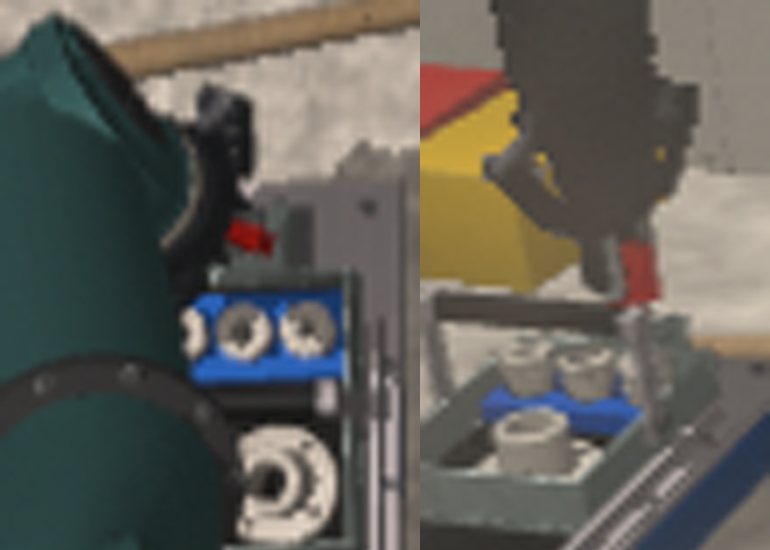

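>>> jog_arm(
  commands=[
    [-1, 0, 0, 0, -0.5],
    [-1, 0, 0, -0.0002, -0.8],
    [-1, 0, 0, -0.0002, -1],
    [-1, 0, 0, -0.0002, -1],
    [-1, 0, 0, -0.0002, -1],
    [-1, 0, 0, -0.0002, -1],
  ],
  newtons=40,
)

```text
time: 31.85
eef_pos: [0.6291, 0.2197, 0.1179]
tcp_rot: [0.02, 0.439, 0.899, 0.001]
contact_force: [0.8, -0.9, -0.6]
gripper_width: 0.0115
```

```bash
python3 - <<'E'
from h import *
st()
E
```

```text
t 31.85 pos [0.6291 0.2197 0.1179] yaw 127.95 toolz [ 0.0367 -0.0166 -0.9992] F [ 0.8 -0.9 -0.6] T [0.315 0.136 0.044] w 0.0115 q [-0.38  0.65 -0.05  1.85  0.1   0.62  1.73]
```

>>> jog_arm(
  commands=[
    [-1, 0, 0, -0.0002, -1],
    [-1, 0, 0, -0.0002, -1],
    [-1, 0, 0, -0.0002, -1],
    [-1, 0, 0, -0.0002, -1],
    [-1, 0, 0, -0.0002, -1],
    [-1, 0, 0, -0.0002, -1],
    [-1, 0, 0, -0.0002, -1],
    [-1, 0, 0, -0.0002, -1],
    [-1, 0, 0, -0.0002, -1],
    [-1, 0, 0, -0.0002, -1],
    [-1, 0, 0, -0.0002, -1],
  ],
)

```text
time: 32.77
eef_pos: [0.6295, 0.2197, 0.1155]
tcp_rot: [0.018, 0.871, 0.49, -0.009]
contact_force: [-0.1, -2.1, -1.6]
gripper_width: 0.0113
```

```bash
python3 - <<'E'
from h import *
st()
E
```

```text
t 32.77 pos [0.6295 0.2197 0.1155] yaw 58.68 toolz [ 0.0022 -0.0403 -0.9992] F [-0.1 -2.1 -1.6] T [ 0.19  -0.238  0.106] w 0.0113 q [-0.62  0.69  0.29  1.83 -0.24  0.67  0.83]
```

>>> jog_arm(
  commands=[
    [-1, 0, 0, -0.0002, -1],
    [-1, 0, 0, -0.0002, -1],
    [-1, 0, 0, -0.0002, -1],
  ],
)

```text
time: 33.02
eef_pos: [0.6296, 0.2196, 0.1149]
tcp_rot: [0.017, 0.94, 0.341, -0.011]
contact_force: [-0.5, -0.5, 0.4]
gripper_width: 0.0114
```

```bash
python3 - <<'E'
from h import *
st()
E
```

```text
t 33.02 pos [0.6296 0.2196 0.1149] yaw 39.82 toolz [-0.0093 -0.0387 -0.9992] F [-0.5 -0.5  0.4] T [ 0.122 -0.208  0.071] w 0.0114 q [-0.67  0.71  0.38  1.82 -0.33  0.7   0.59]
```

>>> jog_arm(
  commands=[
    [-1, 0, 0, -0.0002, -1],
    [-1, 0, 0, -0.0002, -1],
    [-1, 0, 0, -0.0002, -1],
  ],
)

```text
time: 33.27
eef_pos: [0.6296, 0.2195, 0.1149]
tcp_rot: [0.015, 0.983, 0.182, -0.013]
contact_force: [-0.5, -1.2, 0.4]
gripper_width: 0.0113
```

```bash
python3 - <<'E'
from h import *
st()
E
```

```text
t 33.27 pos [0.6296 0.2195 0.1149] yaw 21.01 toolz [-0.0197 -0.0336 -0.9992] F [-0.5 -1.2  0.4] T [ 0.122 -0.264  0.042] w 0.0113 q [-0.72  0.73  0.47  1.82 -0.43  0.73  0.35]
```

>>> jog_arm(
  commands=[
    [-1, 0, 0, -0.0003, -1],
    [-1, 0, 0, -0.0003, -1],
    [-1, 0, 0, -0.0003, -1],
  ],
)

```text
time: 33.52
eef_pos: [0.6296, 0.2194, 0.1148]
tcp_rot: [0.013, 1.0, 0.02, -0.014]
contact_force: [-0.9, -0.7, 1.4]
gripper_width: 0.011
```

```bash
python3 - <<'E'
from h import *
st()
E
```

```text
t 33.52 pos [0.6296 0.2194 0.1148] yaw 2.26 toolz [-0.0279 -0.0257 -0.9993] F [-0.9 -0.7  1.4] T [-0.092 -0.238  0.136] w 0.011 q [-0.76  0.75  0.55  1.82 -0.52  0.76  0.1 ]
```

>>> jog_arm(
  commands=[
    [-1, 0, 0, -0.0003, -1],
    [-1, 0, 0, 0, -1],
  ],
)

```text
time: 33.68
eef_pos: [0.6296, 0.2194, 0.1148]
tcp_rot: [0.011, 0.996, -0.089, -0.015]
contact_force: [0.2, -0.6, -1.4]
gripper_width: 0.0113
```

```bash
python3 - <<'E'
from h import *
st()
E
```

```text
t 33.68 pos [0.6296 0.2194 0.1148] yaw -10.19 toolz [-0.0317 -0.0195 -0.9993] F [ 0.2 -0.6 -1.4] T [-0.15  -0.423  0.131] w 0.0113 q [-0.79  0.76  0.6   1.82 -0.58  0.78 -0.06]
```

>>> jog_arm(
  commands=[
    [-1, 0, 0, -0.0005, -1],
    [-1, 0, 0, 0, -1],
  ],
)

```text
time: 33.85
eef_pos: [0.6296, 0.2194, 0.1148]
tcp_rot: [0.01, 0.98, -0.196, -0.016]
contact_force: [-0.6, -1.7, -2.6]
gripper_width: 0.0112
```

```bash
python3 - <<'E'
from h import *
st()
b=cam('side')['image'];a=cam('top')['image']
def crop(im,x0,y0,w,h,k): return cv2.resize(im[y0:y0+h,x0:x0+w],None,fx=k,fy=k,interpolation=cv2.INTER_CUBIC)
cv2.imwrite('pics/c24.png',np.hstack([crop(a,130,150,60,80,7)[:550],crop(b,150,150,50,70,8)[:550]]))
st()
E
```

```text
t 33.85 pos [0.6296 0.2194 0.1148] yaw -22.61 toolz [-0.0343 -0.0128 -0.9993] F [-0.6 -1.7 -2.6] T [-0.222 -0.445  0.2  ] w 0.0112 q [-0.82  0.78  0.66  1.82 -0.64  0.8  -0.22]
t 33.95 pos [0.6296 0.2193 0.1147] yaw -22.34 toolz [-0.0343 -0.0136 -0.9993] F [-0.4 -0.7  1.3] T [-0.189 -0.235  0.095] w 0.0113 q [-0.82  0.78  0.66  1.82 -0.64  0.8  -0.22]
```

View pics/c24.png

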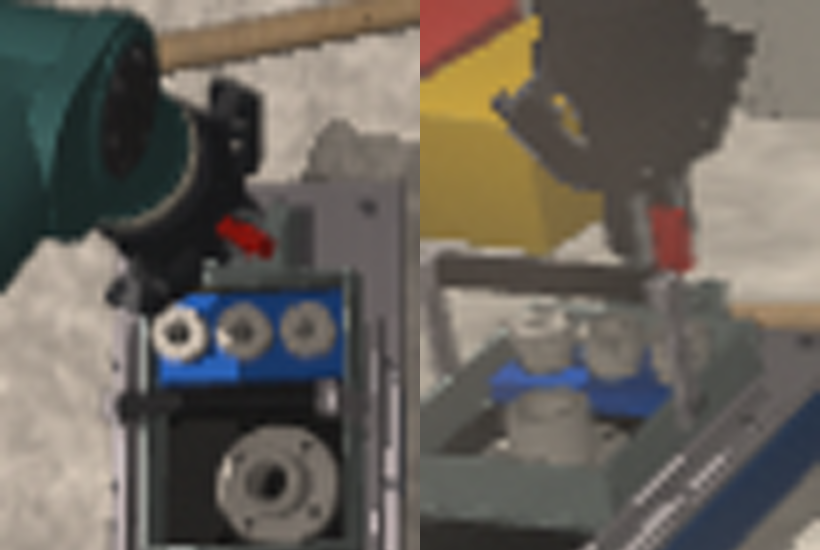

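>>> jog_arm(
  commands=[
    [-1, 0, 0, 0, -1],
    [-1, 0, 0, 0, -1],
  ],
  newtons=60,
)

```text
time: 34.12
eef_pos: [0.6296, 0.2193, 0.1148]
tcp_rot: [0.008, 0.956, -0.294, -0.016]
contact_force: [-1.0, -1.6, -0.9]
gripper_width: 0.0111
```

```bash
python3 - <<'E'
from h import *
st()
E
```

```text
t 34.12 pos [0.6296 0.2193 0.1148] yaw -34.2 toolz [-0.0357 -0.0066 -0.9993] F [-1.  -1.6 -0.9] T [-0.291 -0.381  0.212] w 0.0111 q [-0.84  0.8   0.71  1.82 -0.69  0.83 -0.37]
```

>>> jog_arm(
  commands=[
    [-0.5, 0, 0, 0, 0],
    [0, 0, 0, 0, 0],
    [0.2, 0, 0, 0, 0],
    [0.2, 0, 0, 0.015, 0],
    [0.2, 0, 0, 0.025, 0],
    [0.2, 0, 0, 0.03, 0],
    [0.2, 0, 0.02, 0.03, 0],
    [0.2, 0, 0.03, 0.02, 0],
    [0.2, 0, 0.03, 0, 0],
    [0.2, 0, 0.03, 0, 0],
    [0.2, 0, 0.01, 0, 0],
  ],
)

```text
time: 35.03
eef_pos: [0.628, 0.3376, 0.2493]
tcp_rot: [0.007, 0.957, -0.288, -0.017]
contact_force: [1.0, 0.5, -0.6]
gripper_width: 0.0511
```

```bash
python3 - <<'E'
from h import *
st()
c=cam('top');a=c['image'];s=cam('side');b=s['image']
cv2.imwrite('pics/top12.png',a);cv2.imwrite('pics/side12.png',b)
def crop(im,x0,y0,w,h,k): return cv2.resize(im[y0:y0+h,x0:x0+w],None,fx=k,fy=k,interpolation=cv2.INTER_NEAREST)
cv2.imwrite('pics/c25.png',np.hstack([crop(a,145,165,40,55,10),crop(b,160,160,40,55,10)]))
r=a[165:195,145:185].astype(int)
m=(r[...,2]>150)&(r[...,1]<70)
v,u=np.nonzero(m);P=np.array([onz(c,x+145,y+165,.134)[:2] for x,y in zip(u,v)])
if len(P)>5:
    w,V=np.linalg.eigh(np.cov(P.T));d=V[:,1];print('wing dir',np.degrees(np.arctan2(d[1],d[0])),P.mean(0),len(P))
E
```

```text
t 35.03 pos [0.628  0.3376 0.2493] yaw -33.52 toolz [-0.0364 -0.0035 -0.9993] F [ 1.   0.5 -0.6] T [ 0.131 -0.035 -0.042] w 0.0511 q [-1.03  0.71  0.82  1.63 -0.58  1.1  -0.63]
wing dir 112.54674886549044 [0.62879095 0.21693671] 29
```

View pics/c25.png

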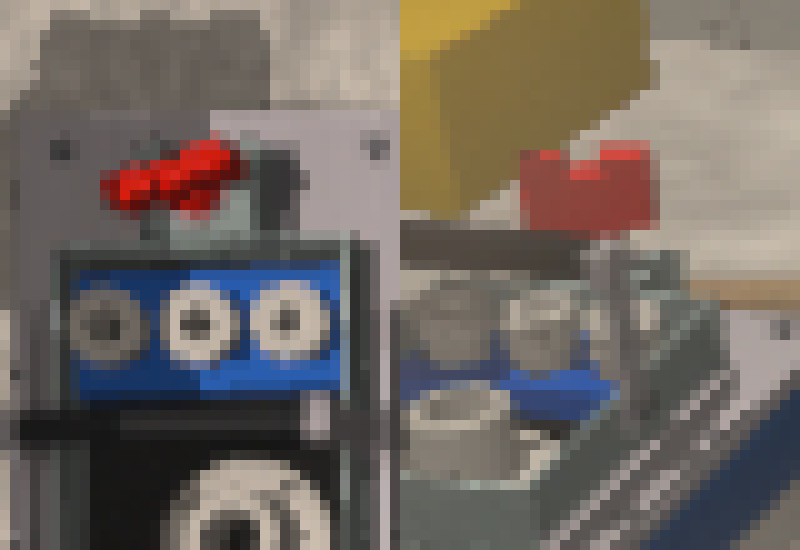

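>>> jog_arm(
  commands=[
    [0.2, 0, -0.008, 0, 1],
    [0.2, 0, -0.012, 0, 1],
    [0.2, 0, -0.015, 0, 1],
    [0.2, 0, -0.015, 0, 1],
    [0.2, 0, -0.015, 0, 1],
    [0.2, 0, -0.015, 0, 1],
    [0.2, 0, -0.012, 0, 1],
    [0.2, 0, -0.008, 0, 1],
    [0.2, 0, -0.004, 0, 0.6],
    [0.2, 0, 0, 0, 0],
    [0.2, 0, 0, 0, 0],
  ],
)

```text
time: 36.05
eef_pos: [0.6212, 0.1906, 0.247]
tcp_rot: [0.027, 0.985, 0.167, -0.016]
contact_force: [0.2, 0.4, 0.0]
gripper_width: 0.0513
```

```bash
python3 - <<'E'
from h import *
st()
E
```

```text
t 36.05 pos [0.6212 0.1906 0.247 ] yaw 19.2 toolz [-0.0233 -0.0596 -0.998 ] F [0.2 0.4 0. ] T [ 0.03   0.016 -0.006] w 0.0513 q [-0.79  0.57  0.61  1.77 -0.33  0.95  0.28]
```

>>> jog_arm(
  commands=[
    [0.2, 0.003, 0.01, 0, 0.2],
    [0.2, 0.003, 0.01, -0.01, 0.2],
    [0.2, 0.001, 0.004, -0.02, 0],
    [0.2, 0, 0, -0.02, 0],
    [0.2, 0, 0, -0.02, 0],
    [0.2, 0, 0, -0.015, 0],
    [0.2, 0, 0, 0, 0],
    [0.2, 0, 0, 0, 0],
  ],
)

```text
time: 36.72
eef_pos: [0.6293, 0.2249, 0.1542]
tcp_rot: [0.027, 0.981, 0.193, -0.015]
contact_force: [0.7, -0.1, 1.1]
gripper_width: 0.0511
```

```bash
python3 - <<'E'
from h import *
st()
E
```

```text
t 36.72 pos [0.6293 0.2249 0.1542] yaw 22.25 toolz [-0.0195 -0.0592 -0.9981] F [ 0.7 -0.1  1.1] T [ 0.064 -0.045 -0.061] w 0.0511 q [-0.77  0.69  0.53  1.79 -0.39  0.81  0.33]
```

>>> jog_arm(
  commands=[
    [0.2, 0, -0.004, -0.008, 0],
    [0.2, 0, 0, -0.014, 0],
    [0.2, 0, 0, -0.012, 0],
    [0.2, 0, 0, -0.004, 0],
    [0.2, 0, 0, 0, 0],
  ],
)

```text
time: 37.13
eef_pos: [0.6306, 0.2237, 0.1138]
tcp_rot: [0.027, 0.98, 0.195, -0.014]
contact_force: [-0.6, 0.4, 0.3]
gripper_width: 0.0514
```

```bash
python3 - <<'E'
from h import *
st()
E
```

```text
t 37.13 pos [0.6306 0.2237 0.1138] yaw 22.47 toolz [-0.0161 -0.0577 -0.9982] F [-0.6  0.4  0.3] T [0.056 0.018 0.015] w 0.0514 q [-0.75  0.74  0.5   1.81 -0.42  0.74  0.36]
```

>>> jog_arm(
  commands=[
    [0.2, 0, -0.004, 0, 0],
    [-0.4, 0, 0, 0, 0],
    [-1, 0, 0, 0, 0],
    [-1, 0, 0, 0, 0],
    [-1, 0, 0, 0, 0],
    [-1, 0, 0, 0, 0],
    [-1, 0, 0, 0, 0],
  ],
  newtons=100,
)

```text
time: 37.72
eef_pos: [0.6303, 0.2178, 0.1148]
tcp_rot: [0.027, 0.981, 0.194, -0.013]
contact_force: [-0.7, -0.6, -2.0]
gripper_width: 0.0102
```

```bash
python3 - <<'E'
from h import *
st()
E
```

```text
t 37.72 pos [0.6303 0.2178 0.1148] yaw 22.34 toolz [-0.0158 -0.0573 -0.9982] F [-0.7 -0.6 -2. ] T [ 0.144 -0.283 -0.008] w 0.0102 q [-0.74  0.73  0.5   1.82 -0.42  0.73  0.36]
```

>>> jog_arm(
  commands=[
    [-1, 0, 0, 0, -0.5],
  ],
)

```text
time: 37.8
eef_pos: [0.6303, 0.2177, 0.1148]
tcp_rot: [0.026, 0.985, 0.168, -0.014]
contact_force: [-1.5, -0.9, -1.9]
gripper_width: 0.0103
```

```bash
python3 - <<'E'
from h import *
st()
E
```

```text
t 37.8 pos [0.6303 0.2177 0.1148] yaw 19.32 toolz [-0.0184 -0.0562 -0.9983] F [-1.5 -0.9 -1.9] T [ 0.037 -0.215  0.078] w 0.0103 q [-0.75  0.74  0.51  1.82 -0.44  0.74  0.32]
```

>>> jog_arm(
  commands=[
    [-1, 0, 0, 0, -0.6],
  ],
)

```text
time: 37.88
eef_pos: [0.6302, 0.2177, 0.1148]
tcp_rot: [0.026, 0.99, 0.136, -0.015]
contact_force: [-2.3, -0.3, -1.6]
gripper_width: 0.0097
```

```bash
python3 - <<'E'
from h import *
st()
E
```

```text
t 37.88 pos [0.6302 0.2177 0.1148] yaw 15.6 toolz [-0.0218 -0.0547 -0.9983] F [-2.3 -0.3 -1.6] T [ 0.098 -0.254  0.065] w 0.0097 q [-0.76  0.74  0.53  1.82 -0.45  0.75  0.28]
```

>>> jog_arm(
  commands=[
    [-1, 0, 0, 0, -0.8],
  ],
)

```text
time: 37.97
eef_pos: [0.63, 0.2177, 0.1148]
tcp_rot: [0.025, 0.995, 0.093, -0.016]
contact_force: [-0.7, -0.2, -1.3]
gripper_width: 0.0099
```

```bash
python3 -c "from h import *;st()"
```

```text
t 37.97 pos [0.63   0.2177 0.1148] yaw 10.63 toolz [-0.0265 -0.0526 -0.9983] F [-0.7 -0.2 -1.3] T [-0.056 -0.128  0.108] w 0.0099 q [-0.77  0.75  0.55  1.82 -0.48  0.76  0.21]
```

>>> jog_arm(
  commands=[
    [-1, 0, 0, 0, -0.8],
  ],
)

```text
time: 38.05
eef_pos: [0.6299, 0.2176, 0.1148]
tcp_rot: [0.024, 0.998, 0.05, -0.017]
contact_force: [-1.9, -0.8, -1.5]
gripper_width: 0.0099
```

```bash
python3 -c "from h import *;st()"
```

```text
t 38.05 pos [0.6299 0.2176 0.1148] yaw 5.64 toolz [-0.031  -0.0503 -0.9983] F [-1.9 -0.8 -1.5] T [-0.019 -0.193  0.149] w 0.0099 q [-0.78  0.76  0.57  1.81 -0.5   0.77  0.15]
```

>>> jog_arm(
  commands=[
    [-1, 0, 0, 0, -0.8],
  ],
)

```text
time: 38.13
eef_pos: [0.6297, 0.2176, 0.1148]
tcp_rot: [0.024, 1.0, 0.006, -0.018]
contact_force: [-2.2, -0.3, -1.0]
gripper_width: 0.0104
```

```bash
python3 -c "from h import *;st()"
```

```text
t 38.13 pos [0.6297 0.2176 0.1148] yaw 0.65 toolz [-0.0353 -0.0477 -0.9982] F [-2.2 -0.3 -1. ] T [-0.079 -0.176  0.115] w 0.0104 q [-0.79  0.76  0.59  1.81 -0.53  0.78  0.08]
```

>>> jog_arm(
  commands=[
    [-1, 0, 0, 0, -0.8],
  ],
)

```text
time: 38.22
eef_pos: [0.6296, 0.2175, 0.1148]
tcp_rot: [0.023, 0.999, -0.037, -0.019]
contact_force: [-2.3, -0.2, -0.8]
gripper_width: 0.0103
```

```bash
python3 -c "from h import *;st()"
```

```text
t 38.22 pos [0.6296 0.2175 0.1148] yaw -4.34 toolz [-0.0394 -0.0449 -0.9982] F [-2.3 -0.2 -0.8] T [-0.148 -0.147  0.183] w 0.0103 q [-0.8   0.77  0.61  1.81 -0.55  0.79  0.02]
```

>>> jog_arm(
  commands=[
    [-1, 0, 0, 0, -0.8],
  ],
)

```text
time: 38.3
eef_pos: [0.6294, 0.2175, 0.1147]
tcp_rot: [0.023, 0.996, -0.081, -0.02]
contact_force: [-1.7, -0.3, -0.5]
gripper_width: 0.0099
```

```bash
python3 -c "from h import *;st()"
```

```text
t 38.3 pos [0.6294 0.2175 0.1147] yaw -9.31 toolz [-0.0433 -0.0418 -0.9982] F [-1.7 -0.3 -0.5] T [-0.16  -0.127  0.172] w 0.0099 q [-0.81  0.78  0.63  1.81 -0.57  0.81 -0.05]
```

>>> jog_arm(
  commands=[
    [-1, 0, 0, 0, -0.8],
  ],
)

```text
time: 38.38
eef_pos: [0.6292, 0.2175, 0.1147]
tcp_rot: [0.022, 0.992, -0.124, -0.021]
contact_force: [-1.2, -0.2, -0.8]
gripper_width: 0.0103
```

```bash
python3 -c "from h import *;st()"
```

```text
t 38.38 pos [0.6292 0.2175 0.1147] yaw -14.28 toolz [-0.0468 -0.0385 -0.9982] F [-1.2 -0.2 -0.8] T [-0.239 -0.137  0.182] w 0.0103 q [-0.82  0.79  0.66  1.81 -0.6   0.82 -0.11]
```

>>> jog_arm(
  commands=[
    [-1, 0, 0, 0, -0.8],
  ],
)

```text
time: 38.47
eef_pos: [0.6291, 0.2175, 0.1147]
tcp_rot: [0.021, 0.986, -0.167, -0.022]
contact_force: [-1.1, -1.1, -1.0]
gripper_width: 0.0103
```

```bash
python3 -c "from h import *;st()"
```

```text
t 38.47 pos [0.6291 0.2175 0.1147] yaw -19.23 toolz [-0.05   -0.0349 -0.9981] F [-1.1 -1.1 -1. ] T [-0.246 -0.209  0.193] w 0.0103 q [-0.83  0.79  0.68  1.81 -0.62  0.83 -0.18]
```

>>> jog_arm(
  commands=[
    [-0.5, 0, 0, 0, 0],
    [0, 0, 0, 0, 0],
    [0.2, 0, 0, 0, 0],
    [0.2, 0, 0, 0.015, 0],
    [0.2, 0, 0, 0.025, 0],
    [0.2, 0, 0, 0.03, 0],
    [0.2, 0, 0.02, 0.03, 0],
    [0.2, 0, 0.03, 0.02, 0],
    [0.2, 0, 0.03, 0, 0],
    [0.2, 0, 0.03, 0, 0],
    [0.2, 0, 0.01, 0, 0],
  ],
)

```text
time: 39.38
eef_pos: [0.6326, 0.3352, 0.253]
tcp_rot: [0.019, 0.986, -0.167, -0.017]
contact_force: [-0.9, 1.0, -0.8]
gripper_width: 0.0512
```

```bash
python3 - <<'E'
from h import *
st()
c=cam('top');a=c['image'];s=cam('side');b=s['image']
cv2.imwrite('pics/top13.png',a);cv2.imwrite('pics/side13.png',b)
def crop(im,x0,y0,w,h,k): return cv2.resize(im[y0:y0+h,x0:x0+w],None,fx=k,fy=k,interpolation=cv2.INTER_NEAREST)
cv2.imwrite('pics/c26.png',np.hstack([crop(a,145,165,40,55,10),crop(b,160,160,40,55,10)]))
r=a[165:195,145:185].astype(int)
m=(r[...,2]>150)&(r[...,1]<70)
v,u=np.nonzero(m);P=np.array([onz(c,x+145,y+165,.134)[:2] for x,y in zip(u,v)])
if len(P)>5:
    w,V=np.linalg.eigh(np.cov(P.T));d=V[:,1];print('wing dir',np.degrees(np.arctan2(d[1],d[0])),P.mean(0),len(P))
E
```

```text
t 39.38 pos [0.6326 0.3352 0.253 ] yaw -19.32 toolz [-0.0394 -0.0316 -0.9987] F [-0.9  1.  -0.8] T [ 0.137 -0.004 -0.108] w 0.0512 q [-1.02  0.71  0.79  1.6  -0.52  1.11 -0.43]
wing dir 109.78646152369573 [0.6278897  0.21935386] 31
```

View pics/c26.png

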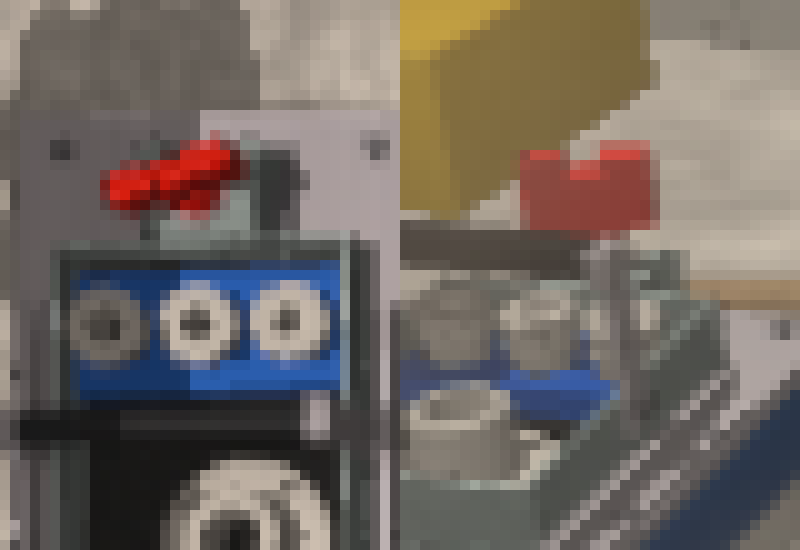

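View pics/top13.png

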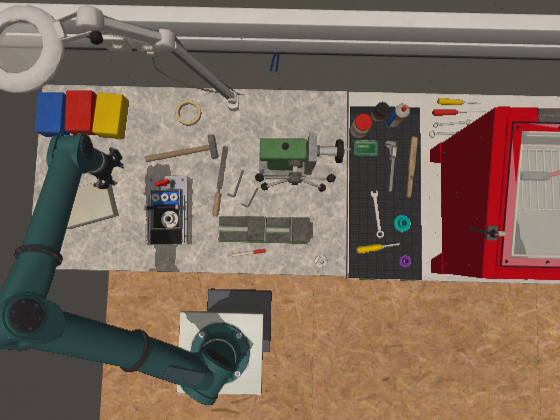

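```bash
python3 - <<'E'
from h import *
c=cam('top');a=c['image']
print(onz(c,166.,188.3,.09),'stud px',proj(c,[.63,.2195,.09]))
g=a.mean(2)
for v in(185,186,187):print(g[v,154:180].astype(int).tolist())
st()
E
```

```text
[0.6102823  0.21282691 0.09      ] stud px (np.float64(164.48512252452878), np.float64(183.03066347297985))
[91, 72, 53, 54, 40, 37, 55, 59, 39, 62, 56, 51, 73, 116, 140, 139, 76, 54, 53, 55, 92, 159, 161, 161, 161, 162]
[92, 89, 85, 74, 62, 62, 76, 80, 125, 133, 103, 110, 117, 130, 136, 136, 84, 53, 54, 83, 90, 159, 161, 161, 161, 163]
[92, 93, 92, 91, 89, 65, 80, 84, 137, 135, 127, 116, 135, 137, 137, 136, 88, 53, 55, 89, 89, 160, 162, 160, 161, 164]
t 39.53 pos [0.6322 0.3287 0.2513] yaw -19.61 toolz [-0.0422 -0.0372 -0.9984] F [ 0.  -0.3  0. ] T [-0.005 -0.039  0.007] w 0.051 q [-1.01  0.71  0.79  1.61 -0.52  1.11 -0.42]
```

```bash
python3 - <<'E'
from h import *
print(workorder.close_job())
E
```

```text
the job is handed in; nothing more can be done
None
```

I handed the job in at about 40 s with the tray set home on the vibrating table and the wing nut tightened on its lug. The hand-in gave no verdict.

**What I did**
- I lifted the tray level by its handle and carried it over the vice.
- I set it between the rails. The first slide jammed: the slot was about 5 mm to the left, so the flared mouth caught the stud.
- I regripped, moved the tray sideways and slid it home until it stopped with about 11 N.
- I spun the nut down about 2.4 rad, regrasped once, and turned it until the pads slipped.

**Last checks**
- **Home position:** the tray's front rim measured x = 0.610 m; fully home should be 0.612 m. The lug is about 2 mm off the stud sideways, and the tolerance is 6 mm.
- **Nut:** on the second grip the tool turned about 41°, but the nut moved only about 3° at roughly 0.19 N m, and 0.12 N m is snug. The clamp force was not measured directly.
- **Parts and bystanders:** the collets and flange are standing, and no bystander has visibly moved.
- **Gripper:** it was clear of everything.

**What disagreed**
- The tool leaned up to about 10° while I pushed the tray. I corrected this by pressing the fingers against the fixed deck edges, which took up to 40 N sideways; I can't tell whether that counts against the 40 N limit.
- On the first nut grip the tool turned 195° but the nut only about 138°, so the pads had slipped. That is why I regrasped.

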